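# Tare a batch of custard pots on the kitchen scale

### The job

Get the scale ready for portioning custard: move the serving spoon off the weighing tray to lie in the red spoon holder, and gently stand every white custard pot upright on the floor of the tray. With the empty pots on it, turn the bezel of the large dial until its zero line meets the pointer, turn the small portion tally dial all the way back to its zero stop, and leave the salt shaker and the mug where they are.

Things in the scene. Friction and masses are not known exactly. Their poses are not given: they have to be found in the camera images.
- pot0: straight-sided white ceramic custard pot, open at the top, outside diameter 53 mm at the foot and 56 mm at the rim, 60 mm high, wall 4 mm, 0.1 to 0.2 kg; origin at the centre of its underside, z up. Two to four of the four pots are on the worktop in any run, the others are absent (None)
- pot1: straight-sided white ceramic custard pot, open at the top, outside diameter 53 mm at the foot and 56 mm at the rim, 60 mm high, wall 4 mm, 0.1 to 0.2 kg; origin at the centre of its underside, z up. Two to four of the four pots are on the worktop in any run, the others are absent (None)
- pot2: straight-sided white ceramic custard pot, open at the top, outside diameter 53 mm at the foot and 56 mm at the rim, 60 mm high, wall 4 mm, 0.1 to 0.2 kg; origin at the centre of its underside, z up. Two to four of the four pots are on the worktop in any run, the others are absent (None)
- pot3: straight-sided white ceramic custard pot, open at the top, outside diameter 53 mm at the foot and 56 mm at the rim, 60 mm high, wall 4 mm, 0.1 to 0.2 kg; origin at the centre of its underside, z up. Two to four of the four pots are on the worktop in any run, the others are absent (None)
- spoon: black nylon serving spoon lying flat, 190 mm long, 70 g; origin at mid-length on its underside, x from handle to bowl, z up. Handle a bar 18 mm wide, 14 mm thick, x = -95 to +39 mm (grip near x = 0, its centre of mass); round shallow bowl 64 mm across at x = +63 mm, 14 mm high. It starts lying in the scale's tray, roughly along the tray's long side
- spoon_bowl (a point): centre of the spoon's bowl, 63 mm along x from the spoon's middle, 7 mm above its underside
- spoon_end (a point): handle end of the spoon, 85 mm back along x from the spoon's middle, 7 mm above its underside
- holder: red ceramic spoon holder, a fixed shallow oblong dish 250 x 100 x 22 mm, open at the top, walls 6 mm (inside 238 x 88 mm), floor about 6 mm thick; origin at the centre of its underside, x along its length, z up
- scale: white dial kitchen scale, fixed; housing 340 (x) x 230 mm (y), top at 45 mm; origin at the centre of its underside, x from the dials towards the tray, z up. Weighing tray on the +x half, centred at x = +70, y = 0; dials on the -x half: large zeroing dial (face 124 mm) at x = -105, y = +52 mm, small portion tally (face 90 mm) at x = -105, y = -62 mm
- tray_floor (a point): centre of the inner floor of the aluminium weighing tray, axes as the scale's. Inside 180 mm (x) x 220 mm (y), rim 11 mm above the floor and 5 mm thick. The unloaded floor is 67 mm above the worktop; it sinks on a damped spring of 1225 N/m (8 mm per kg), bottoming after 12.8 mm
- pointer (a joint): angle of the scale's black pointer, rad, growing clockwise seen from above; 0 with the tray empty, 3.5 rad per kg on the tray, full scale 5.2 rad. It lies on the large white dial face below the bezel and points along the scale's +x at 0
- pointer_tip (a point): tip of the pointer, 57 mm from the dial's axis
- bezel (a joint): angle of the zero bezel on the large dial, rad, growing clockwise seen from above; turns from -1.9 to 4.2 with about 0.04 N m of friction and stays where left. Its white zero line points along the scale's +x at 0, so the scale reads zero when this joint equals pointer. Turning the bezel does not move the pointer
- bezel_zero (a point): outer end of the bezel's white zero line, 36 mm from the dial's axis; its x axis points outward along the line, z up
- bezel_grip (a point): grip point of the bezel's knob, on its axis at 81 mm above the worktop; x along the black bar grip, 50 mm long, 14 mm wide, standing from 57 to 89 mm above the worktop on a dark disc of 72 mm diameter. The white zero line runs from the middle of the bar along +x
- tally (a joint): angle of the portion tally's knob, rad, growing clockwise seen from above; it turns from its zero stop at 0 to 2.9, with friction of about 0.04 N m, and stays where it is left. At 0 its white line points along the scale's +x, to the thick black mark; turn it counter-clockwise to come back to the stop
- tally_grip (a point): grip point of the tally's knob, on its axis at 77.5 mm above the worktop; x along the black bar grip, 46 mm long, 14 mm wide, standing from 53.5 to 85.5 mm above the worktop on a dark disc of 56 mm diameter; the white line is on its +x half
- shaker: salt shaker, 44 mm across, 90 mm high; a bystander, origin at the centre of its underside
- mug: terracotta mug, 84 mm across, 90 mm high; a bystander, origin at the centre of its underside
There are look-alikes about, which are no part of the job. What is shaped like the pot2 but green or yellow is not meant.

How it is judged:
By the outcome, as a careful person would: the job done as asked, in the order asked, and still so for the second after the job is handed in, with the robot touching nothing.
Of pot0, pot1, pot2, pot3 only 2 to 4 are there at a start; the rules pass over those that are not, and their reading is None.
At some moment in a run one of pot0, pot1, pot2, pot3, spoon may be knocked a few centimetres aside while the robot is not near it.
It also fails if it takes over 210 s, if anything falls off the work surface, if the arm or the gripper's body presses on something with over 40 N, if the wrist force passes 120 N, or if a joint passes its speed limit or range.

### The arm

A 6-joint arm with a two-finger parallel gripper is mounted at the origin on the work surface. World frame = base frame: x ahead of the robot, y to its left, z up, the work surface at z = 0. Lengths are in mm, angles in rad, forces in N, time in s.
With the tool pointing down it reaches from about 350 to 975 mm from the base axis. Payload 7.1 kg.
Tool frame: the origin (TCP) lies midway between the tips of the shut fingers; the grasp point (between the pads) lies 19 mm behind it; z points along the fingers, y is the line along which they close (so a half turn about z gives the same grasp; the last joint's range is limited). The gripper opens to 88 mm and grips with 3 to 60 N. Pads are 20 mm wide; open, the fingers measure 115 mm over their backs; the gripper's body (75 mm by 178 mm) begins 61 mm behind the grasp point.
Start: joints at [1.144, 0.423, 1.63, -0, 1.089, -0.019], TCP at [247.837, 573.744, 222.675] pointing down, gripper open.
Joint ranges: [-3, 3], [-0.9, 2.11], [0.09, 2.58], [-1.31, 4.45], [0.11, 2.69], [-2.54, 2.54]. Speed limits (rad/s): [2.39, 2.39, 3.01, 3.14, 3.14, 3.14].

### API

Orientations are given as a rotation vector (axis times angle).
In Python, from workcell import ctrl gives the robot as it stands. The module is installed in compiled form; this text tells all that it offers.
- The arm moves only by the tool apply_moves, never from a script. Its argument "targets" is a list of rows, each a list of 3 entries, a list of its own where there are three numbers: the opening, from -1 (shut) to 1 (fully open), then the shift along the tool's x, y, z normalised to -1 to 1, where 1 is 5 cm, then the turn, a rotation vector about the tool's x, y, z normalised to -1 to 1, where 1 is 90 degrees. In form: [[jaw, [x, y, z], [wx, wy, wz]], ...]. A call has 1 to 8 rows; each row shifts and turns the commanded pose from where the row before left it, along the tool's axes as they then stand; what a row does not reach is not made up. A row lasts 1/8 s, in which the tool goes at most 62.5 mm and 10.7 degrees, less where a joint would pass 70% of its speed; a pose out of reach is approached as far as the arm can. A call with a number of a shift or a turn outside -1 to 1 is refused whole. A call with a gripper value outside its range is refused whole. The fingers move at their own pace and stop on an object; the grip force is fixed at half the most. Time passes only in rows, so rows that do not move let the fingers close. It gives the time, the measured TCP pose, the force, the opening and the grip force at its end, in the units of the state.
- ctrl.get_obs(): the state, without advancing time (a new reading comes with each control period).
- ctrl.get_image(name): name is "scene" or "top" or "wrist"; returns a dict with "pixels" (420x560x3 uint8, blue, green, red), "camera_matrix" (3x3 intrinsics, pixels), "view" (4x4, takes a point from world to camera coordinates); the wrist camera has in their place "hand_eye" (4x4, takes a point from camera to tool coordinates, whose origin is the TCP and whose axes are the flange's). Camera axes: x right, y down, z forward; pixel columns grow to the right and rows downward; lengths in mm; the calibration is good to about 2 mm. A picture is of the moment at which its call begins: read the wrist's pose just before it. There is no depth.
- ctrl.close_job(): hands the job in; it is judged then, once.
Trained networks look in the newest picture that a camera, given by its name, has taken for a name from the list of things; names that differ only in an ending like _2 or _b are one class to them, and where a whole thing is asked for, a point or a joint stands for the part that bears it (a point fixed in the world has none). Each returns a list of dicts, best first, with "score" (0 to 1); they miss things now and then, are a little off and sometimes report something else, mostly with a low value. They report only what shows in the picture. A call takes as long as a camera call. They do not tell look-alikes from the thing itself.
- ctrl.masks_of(label, camera): "region" (420x560 bool, what is visible of it) and "bbox" ([left, top, right, bottom] in pixels, round what is visible of it).
- ctrl.pinpoint(label, camera): "xy" ([column, row] in pixels: a listed point, or the origin of a listed thing).
The state is a dict: "t": time; "qpos": joint angles; "qvel": joint speeds; "joint_torque": joint torques, N m; "ee_pos": TCP position; "orientation": TCP orientation; "ft_force": force on the tool from outside, world axes, zero at the start; "moment": the same for the moment, N m; "width": finger opening in mm; "grasp_force": force on a finger pad.
Only numpy, scipy, OpenCV 4.12 (cv2) and the standard library are available. Lean on these libraries where they do the work, as an engineer would, in place of code of your own. Each camera call takes 0.05 s, during which the arm holds its last target. There are 200 camera calls.

## Working session

There is one attempt and no reset: what is moved stays moved. The work goes in short steps, Python scripts to look and compute and a tool call to move; the robot and the scene stay as the last step left them, time stands still between calls to the robot, and variables do not carry over. Pictures are saved under pics/ and viewed, at most 16 in all, crops included, and the job is handed in when it is done.

Besides the shell and the picture viewer there is one more tool, called after "Request:" as name([rows], argument=value, ...), one row to a line, values as JSON. apply_moves: Moves the arm, as the interface text tells. Scaled input: -1 to 1 covers 5 cm each way for a shift and 90 degrees each way for a turn. Its arguments: {"type":"object","properties":{"targets":{"type":"array"}},"required":["targets"]}

```bash
mkdir -p pics; python3 - <<'E'
from workcell import ctrl
import cv2,numpy as np
o=ctrl.get_obs();print({k:np.round(v,3) for k,v in o.items()})
for n in ["top","scene"]:
    im=ctrl.get_image(n);cv2.imwrite(f"pics/{n}0.png",im["pixels"]);print(n,np.round(im["camera_matrix"],1).tolist(),np.round(im["view"],3).tolist())
    for l in ["pot0","spoon","spoon_bowl","spoon_end","holder","scale","tray_floor","pointer_tip","bezel_zero","bezel_grip","tally_grip","shaker","mug"]:
        print(l,[(np.round(d["xy"]).tolist(),round(d["score"],2)) for d in ctrl.pinpoint(l,n)][:7])
im=ctrl.get_image("wrist");print(np.round(im["camera_matrix"],1).tolist(),np.round(im["hand_eye"],3).tolist())
E
```

```text
{'t': np.float64(0.0), 'qpos': array([ 1.144,  0.424,  1.631,  0.   ,  1.089, -0.019]), 'qvel': array([ 0.   ,  0.   ,  0.001, -0.001, -0.   , -0.002]), 'joint_torque': array([ 2.0000e-03, -5.4464e+01, -2.7365e+01,  6.4000e-02,  2.3000e-02,
       -0.0000e+00]), 'ee_pos': array([247.602, 573.248, 221.914]), 'orientation': array([-6.360e-01, -3.076e+00,  2.000e-03]), 'ft_force': array([0.617, 0.445, 0.75 ]), 'moment': array([-0.069,  0.016,  0.011]), 'grasp_force': np.float64(0.0), 'width': np.float64(88.123)}
top [[507.5, 0.0, 284.1], [0.0, 507.5, 205.5], [0.0, 0.0, 1.0]] [[0.005, -1.0, 0.004, 52.762], [-0.992, -0.006, -0.124, 500.915], [0.124, -0.004, -0.992, 1646.164], [0.0, 0.0, 0.0, 1.0]]
pot0 [([188.0, 216.0], 0.73), ([227.0, 183.0], 0.72), ([227.0, 225.0], 0.69), ([192.0, 247.0], 0.69), ([185.0, 177.0], 0.62)]
spoon [([318.0, 155.0], 0.69)]
spoon_bowl [([297.0, 152.0], 0.64), ([312.0, 188.0], 0.3)]
spoon_end [([344.0, 158.0], 0.73)]
holder [([410.0, 210.0], 0.84)]
scale [([312.0, 187.0], 0.98)]
tray_floor []
pointer_tip [([184.0, 179.0], 0.43)]
bezel_zero [([289.0, 199.0], 0.8)
[... 400 characters left out ...]
), ([277.0, 280.0], 0.69), ([338.0, 292.0], 0.65), ([372.0, 249.0], 0.62), ([301.0, 316.0], 0.61)]
spoon [([207.0, 211.0], 0.68)]
spoon_bowl [([216.0, 220.0], 0.98), ([214.0, 155.0], 0.6)]
spoon_end [([202.0, 187.0], 0.7)]
holder [([219.0, 157.0], 0.97)]
scale [([234.0, 218.0], 0.85)]
tray_floor [([216.0, 205.0], 0.94), ([319.0, 256.0], 0.72)]
pointer_tip [([218.0, 216.0], 0.28)]
bezel_zero [([264.0, 216.0], 0.55)]
bezel_grip [([272.0, 201.0], 0.78)]
tally_grip []
shaker [([313.0, 287.0], 0.97)]
mug [([383.0, 326.0], 0.66)]
[[329.3, 0.0, 282.6], [0.0, 329.3, 209.6], [0.0, 0.0, 1.0]] [[0.0, -0.962, -0.273, 75.276], [1.0, 0.0, -0.0, -0.32], [0.0, -0.273, 0.962, -161.724], [0.0, 0.0, 0.0, 1.0]]
```

```bash
python3 - <<'E'
import cv2
a=cv2.imread("pics/top0.png");cv2.imwrite("pics/top0c.png",cv2.resize(a[110:300,110:480],None,fx=2.16,fy=2.16,interpolation=cv2.INTER_CUBIC))
b=cv2.imread("pics/scene0.png");cv2.imwrite("pics/scene0c.png",cv2.resize(b[110:370,130:450],None,fx=2.3,fy=2.3,interpolation=cv2.INTER_CUBIC))
E
```

```text
(no output)
```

View pics/top0c.png

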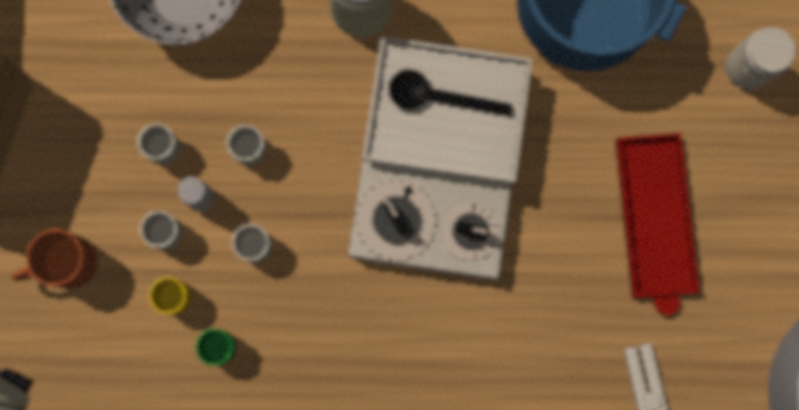

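View pics/scene0c.png

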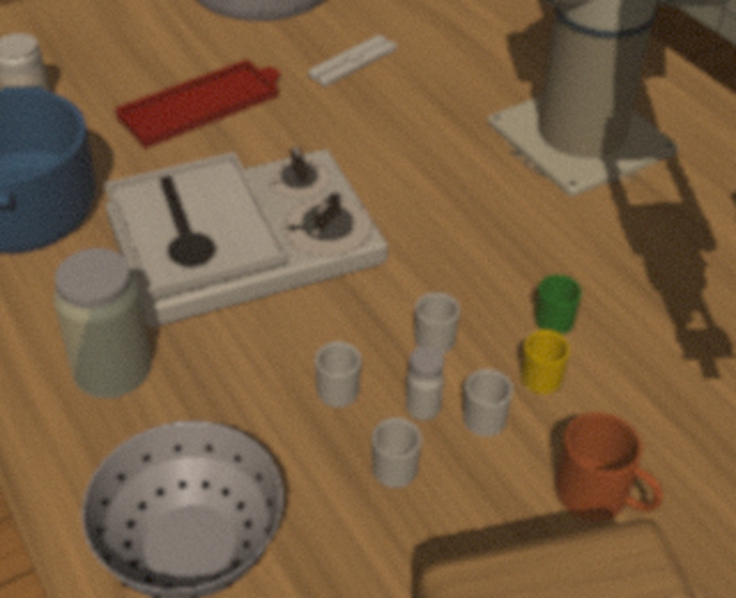

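The top crop shows four white pots (about 157,142; 246,143; 160,230; 251,242), with the shaker in the middle of them at 195,192. The yellow (168,296) and green (215,347) pots are look-alikes. The spoon lies in the tray with its bowl at the left (410,90), and the red holder is at (658,217). Next I'll build a helper and work out coarse positions.

```bash
cat > h.py <<'E'
from workcell import ctrl
import cv2,numpy as np
from scipy.spatial.transform import Rotation as R
def tool():
    o=ctrl.get_obs();T=np.eye(4);T[:3,:3]=R.from_rotvec(o["orientation"]).as_matrix();T[:3,3]=o["ee_pos"];return T
def cam(n):
    T=tool();im=ctrl.get_image(n)
    W=T@im["hand_eye"] if n=="wrist" else np.linalg.inv(im["view"])
    return im["pixels"],im["camera_matrix"],W
def ray(px,K,W,z):
    d=W[:3,:3]@np.linalg.inv(K)@np.array([px[0],px[1],1.]);c=W[:3,3]
    return (c+d*(z-c[2])/d[2])
def proj(p,K,W):
    q=np.linalg.inv(W)@np.append(p,1);q=K@q[:3];return q[:2]/q[2]
def yaw(T=None):  # world angle (deg) of tool y axis
    T=tool() if T is None else T;return np.degrees(np.arctan2(T[1,1],T[0,1]))
def go(p,yd=None):
    """tool-frame shift in units (1=50mm) from measured pose; turn in units about tool z (+ = clockwise), mod half turn"""
    T=tool();s=T[:3,:3].T@(np.array(p,float)-T[:3,3])/50
    t=0
    if yd is not None: t=-((yd-yaw(T)+90)%180-90)/90
    print("shift",np.round(s,2),"turn",round(t,3),"ee",np.round(T[:3,3],1),"yaw",round(yaw(T),1))
E
python3 - <<'E'
from h import *
Z={"pot0":0,"spoon":67,"spoon_bowl":74,"spoon_end":74,"holder":0,"scale":0,"bezel_grip":81,"tally_grip":77.5,"bezel_zero":60,"shaker":0,"mug":0,"tray_floor":67}
for n in ["top","scene"]:
    px,K,W=cam(n)
    for l,z in Z.items():
        for d in ctrl.pinpoint(l,n)[:6]:
            if d["score"]>.5: print(n,l,np.round(ray(d["xy"],K,W,z)[:2]),round(d["score"],2))
px,K,W=cam("top")
# crop pixel -> world
f=lambda c,z:np.round(ray((c[0]/2.16+110,c[1]/2.16+110),K,W,z)[:2])
for c in [(157,137),(246,138),(160,225),(251,237)]: print("rim",f(c,60))
print("tray corners",[f(c,78) for c in [(382,40),(531,60),(516,182),(370,160)]])
print("housing",[f(c,45) for c in [(350,258),(498,278)]])
print("holder",[f(c,22) for c in [(617,139),(681,134),(699,292),(634,300)]])
print("spoon",f((408,91),74),f((512,109),74))
print("bez",f((399,217),81),"tally",f((471,230),77))
E
```

```text
top pot0 [470. 375.] 0.83
top pot0 [584. 256.] 0.78
top pot0 [283. 295.] 0.67
top pot0 [456. 244.] 0.66
top pot0 [364. 370.] 0.59
top pot0 [591. 389.] 0.55
top spoon [657. -50.] 0.9
top spoon_bowl [677.   9.] 0.64
top spoon_end [ 653. -134.] 0.86
top holder [ 490. -372.] 0.64
top scale [563. -42.] 0.93
top bezel_grip [474.  28.] 0.69
top bezel_zero [515.  34.] 0.83
top shaker [518. 336.] 0.56
top mug [416. 531.] 0.7
top tray_floor [649. -46.] 0.67
scene pot0 [460. 390.] 0.82
scene pot0 [598. 264.] 0.72
scene pot0 [366. 363.] 0.59
scene pot0 [602. 399.] 0.57
scene spoon [656. -44.] 0.6
scene spoon [615. 301.] 0.6
scene spoon_bowl [669.  20.] 0.97
scene spoon_end [ 647. -120.] 0.91
scene scale [581. -36.] 0.74
scene bezel_grip [484.  31.] 0.77
scene tally_grip [470. -90.] 0.73
scene bezel_zero [506.  59.] 0.61
scene shaker [526. 338.] 0.64
scene mug [426. 533.] 0.77
scene tray_floor [635. -50.] 0.62
rim [601. 388.]
rim [600. 253.]
rim [467. 379.]
rim [450. 243.]
tray corners [array([749.,  48.]), array([ 719., -178.]), array([ 533., -153.]), array([565.,  65.])]
housing [array([420.,  95.]), array([ 391., -129.])]
holder [array([ 609., -318.]), array([ 618., -417.]), array([ 373., -438.]), array([ 360., -338.])]
spoon [671.   8.] [ 644. -149.]
bez [479.  22.] tally [460. -85.]
```

Request:
apply_moves([
  [1, [0, 0, 0], [0, 0, 0.105]],
  [1, [0, 0, 0], [0, 0, 0.105]],
  [1, [0, 0, 0], [0, 0, 0.105]],
  [1, [0, 0, 0], [0, 0, 0.105]],
  [1, [0, 0, 0], [0, 0, 0.105]],
  [1, [0, 0, 0], [0, 0, 0.105]],
  [1, [0, 0, 0], [0, 0, 0.105]],
  [1, [0, 0, 0], [0, 0, 0.105]],
])

```text
t: 3.8
ee_pos: [247.8, 573.7, 222.7]
orientation: [-2.394, -2.034, 0.0]
ft_force: [0.3, -0.3, 0.5]
width: 87.7
grasp_force: 0.0
```

Request:
apply_moves([
  [1, [-0.69, 0.63, 0], [0, 0, 0]],
  [1, [-0.69, 0.63, 0], [0, 0, 0]],
  [1, [-0.69, 0.63, 0], [0, 0, 0]],
  [1, [-0.69, 0.63, 0], [0, 0, 0]],
  [1, [-0.69, 0.63, 0], [0, 0, 0]],
  [1, [-0.69, 0.63, 0], [0, 0, 0]],
  [1, [-0.69, 0.63, 0], [0, 0, 0]],
  [1, [-0.69, 0.63, 0], [0, 0, 0]],
])

```text
t: 4.8
ee_pos: [454.6, 260.6, 222.9]
orientation: [2.388, 2.041, 0.001]
ft_force: [0.4, 0.4, 0.2]
width: 87.8
grasp_force: 0.0
```

Request:
apply_moves([
  [1, [-0.69, 0.63, 0], [0, 0, 0]],
  [1, [-0.69, 0.63, 0], [0, 0, 0]],
  [1, [-0.69, 0.63, 0], [0, 0, 0]],
  [1, [-0.69, 0.63, 0], [0, 0, 0]],
  [1, [-0.69, 0.63, 0], [0, 0, 0]],
  [1, [-0.69, 0.63, 0], [0, 0, 0]],
  [1, [-0.69, 0.63, 0], [0, 0, 0]],
  [1, [-0.69, 0.63, 0], [0, 0, 0]],
])

```text
t: 5.8
ee_pos: [660.4, -51.4, 222.7]
orientation: [-2.388, -2.041, -0.0]
ft_force: [0.7, 0.3, 0.1]
width: 87.7
grasp_force: 0.0
```

```bash
python3 - <<'E'
from h import *
import json
px,K,W=cam("wrist");cv2.imwrite("pics/w1.png",px);np.savez("w1.npz",K=K,W=W)
for l,z in {"spoon":67,"spoon_bowl":74,"spoon_end":74,"bezel_grip":81,"bezel_zero":60,"tally_grip":77.5,"tray_floor":67,"scale":0,"holder":0}.items():
    for d in ctrl.pinpoint(l,"wrist")[:2]:
        print(l,np.round(d["xy"]),np.round(ray(d["xy"],K,W,z)[:2],1),round(d["score"],2))
m=ctrl.masks_of("spoon","wrist")
if m:
    pts=np.array([ray(p[::-1],K,W,81)[:2] for p in np.argwhere(m[0]["region"])[::3]]);r=cv2.minAreaRect(pts.astype(np.float32));print(r,m[0]["bbox"])
go((657,-50,160),-9)
E
```

```text
spoon [282. 194.] [659.4 -50.7] 0.55
spoon_bowl [287. 131.] [673.6   8.9] 0.62
spoon_end [281. 274.] [ 645.4 -132.8] 0.96
spoon_end [203. 413.] [ 525.6 -298.3] 0.18
bezel_grip [ 70. 142.] [478.   29.6] 0.79
bezel_zero [110. 116.] [509.8  47.8] 0.75
tally_grip [ 93. 256.] [461.5 -82.4] 0.83
tray_floor [266. 191.] [644.4 -45.2] 0.67
scale [210. 179.] [575.4 -35.3] 0.77
holder [204. 413.] [ 491.2 -375.7] 0.76
holder [282. 273.] [ 640.6 -169.4] 0.29
((662.01904296875, -50.80876159667969), (186.11117553710938, 60.097530364990234), 79.62955474853516) [250.3, 92.6, 324.5, 288.3]
shift [-0.02 -0.04  1.26] turn 0.001 ee [659.4 -49.2 222.9] yaw -8.9
```

View pics/w1.png

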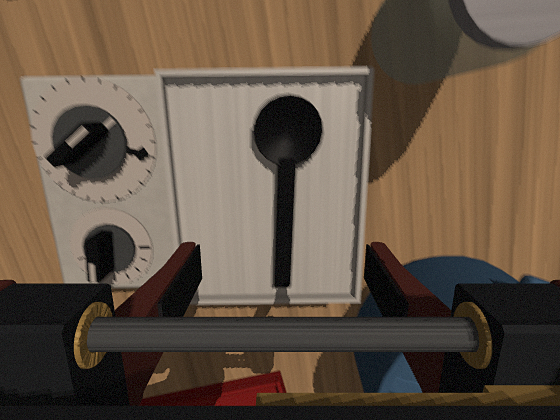

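The wrist view shows the spoon's bowl at (287,131) and its handle end at (281,274). The bezel knob is at about (88,142) with its zero line pointing up and right, the pointer tip is at (140,153), and the tally knob's line points down (95,270). Next I'll grip the spoon.

Request:
apply_moves([
  [1, [-0.02, 0, 0.5], [0, 0, 0.023]],
  [1, [0, 0, 0.6], [0, 0, 0]],
  [1, [0, 0, 0.6], [0, 0, 0]],
  [1, [0, 0, 0.6], [0, 0, 0]],
  [1, [0, 0, 0.5], [0, 0, 0]],
  [1, [0, 0, 0.18], [0, 0, 0]],
  [1, [0, 0, 0.1], [0, 0, 0]],
  [1, [0, 0, 0], [0, 0, 0]],
])

```text
t: 7.35
ee_pos: [659.9, -51.0, 69.3]
orientation: [2.424, 1.997, 0.001]
ft_force: [0.1, -1.1, -0.2]
width: 88.0
grasp_force: 0.0
```

Request:
apply_moves([
  [-1, [0, 0, 0], [0, 0, 0]],
  [-1, [0, 0, 0], [0, 0, 0]],
  [-1, [0, 0, 0], [0, 0, 0]],
  [-1, [0, 0, 0], [0, 0, 0]],
  [-1, [0, 0, 0], [0, 0, 0]],
  [-1, [0, 0, 0], [0, 0, 0]],
])

```text
t: 8.1
ee_pos: [659.5, -51.0, 68.6]
orientation: [-2.425, -1.998, 0.0]
ft_force: [-0.2, -0.1, -1.3]
width: 31.4
grasp_force: 0.0
```

Request:
apply_moves([
  [-1, [0, 0, -0.3], [0, 0, 0]],
  [-1, [0, 0, -0.6], [0, 0, 0]],
  [-1, [0, 0, -0.6], [0, 0, 0]],
  [-1, [0, 0, 0], [0, 0, 0]],
])

```text
t: 8.6
ee_pos: [661.6, -51.2, 147.3]
orientation: [2.421, 1.995, 0.007]
ft_force: [0.5, -0.1, -0.1]
width: 0.3
grasp_force: 0.0
```

```bash
python3 - <<'E'
from h import *
px,K,W=cam("wrist")
for l,z in {"spoon":138,"spoon_bowl":145,"spoon_end":145}.items():
    for d in ctrl.pinpoint(l,"wrist")[:1]: print(l,np.round(ray(d["xy"],K,W,z)[:2],1),round(d["score"],2))
d=np.load("w1.npz");f=lambda c,z:np.round(ray(c,d["K"],d["W"],z)[:2],1)
print("rim top",[f(c,78) for c in [(157,72),(369,67),(361,303)]])
print("discs",f((90,143),57),f((107,249),53))
px,K,W=cam("top");m=ctrl.masks_of("holder","top")[0]
p=np.array([ray(q[::-1],K,W,22)[:2] for q in np.argwhere(m["region"])]);print(cv2.minAreaRect(p.astype(np.float32)),m["score"],m["bbox"])
o=ctrl.get_obs();print(o["width"],o["grasp_force"],o["ee_pos"])
E
```

```text
spoon [664.6 -29.5] 0.57
spoon_bowl [674.1  14.2] 0.98
rim top [array([569.9,  75.4]), array([751.4,  50.8]), array([ 723.5, -177.5])]
discs [481.5  26.6] [462. -85.]
((478.5719909667969, -377.3368835449219), (271.75372314453125, 104.61121368408203), 4.680309772491455) 0.73 [392.7, 173.6, 430.1, 254.6]
0.9078248515095019 0.0 [658.71803892 -50.94573675 142.45165434]
```

The fingers are slow, about 75 mm/s, and I lifted before they had closed. I'll reopen, check the spoon and try again.

Request:
apply_moves([
  [0, [0, 0, -0.8], [0, 0, 0]],
  [0, [0, 0, -0.8], [0, 0, 0]],
  [0, [0, 0, 0], [0, 0, 0]],
  [0, [0, 0, 0], [0, 0, 0]],
  [0, [0, 0, 0], [0, 0, 0]],
  [0, [0, 0, 0], [0, 0, 0]],
])

```text
t: 9.65
ee_pos: [658.9, -51.0, 222.3]
orientation: [-2.424, -1.997, 0.002]
ft_force: [0.2, -0.6, 0.4]
width: 43.9
grasp_force: 0.0
```

```bash
python3 - <<'E'
from h import *
px,K,W=cam("wrist")
for l,z in {"spoon":67,"spoon_bowl":74,"spoon_end":74}.items():
    for d in ctrl.pinpoint(l,"wrist")[:1]: print(l,np.round(ray(d["xy"],K,W,z)[:2],1),round(d["score"],2))
o=ctrl.get_obs();print(o["width"],o["grasp_force"],o["ee_pos"])
go((659.5,-51,69),-11)
E
```

```text
spoon [661.2 -49.2] 0.87
spoon_bowl [671.9   6.3] 0.66
spoon_end [ 645.3 -132.9] 0.95
43.63452169061943 0.0 [659.37239753 -51.01253303 223.27588294]
shift [0.   0.   3.09] turn -0.0 ee [659.4 -51.  223.3] yaw -11.0
```

Request:
apply_moves([
  [0, [0, 0, 0.5], [0, 0, 0]],
  [0, [0, 0, 0.6], [0, 0, 0]],
  [0, [0, 0, 0.6], [0, 0, 0]],
  [0, [0, 0, 0.6], [0, 0, 0]],
  [0, [0, 0, 0.5], [0, 0, 0]],
  [0, [0, 0, 0.2], [0, 0, 0]],
  [0, [0, 0, 0.1], [0, 0, 0]],
  [-1, [0, 0, 0], [0, 0, 0]],
])

```text
t: 10.85
ee_pos: [659.9, -51.1, 69.2]
orientation: [2.424, 1.997, 0.001]
ft_force: [0.5, 0.2, 0.1]
width: 37.2
grasp_force: 0.0
```

Request:
apply_moves([
  [-1, [0, 0, 0], [0, 0, 0]],
  [-1, [0, 0, 0], [0, 0, 0]],
  [-1, [0, 0, 0], [0, 0, 0]],
  [-1, [0, 0, 0], [0, 0, 0]],
  [-1, [0, 0, 0], [0, 0, 0]],
  [-1, [0, 0, -0.2], [0, 0, 0]],
  [-1, [0, 0, -0.5], [0, 0, 0]],
  [-1, [0, 0, -0.7], [0, 0, 0]],
])

```text
t: 11.85
ee_pos: [658.5, -50.9, 138.8]
orientation: [-2.423, -1.996, 0.003]
ft_force: [0.4, -0.4, -1.5]
width: 17.5
grasp_force: 30.0
```

```bash
python3 - <<'E'
from h import *
px,K,W=cam("wrist");cv2.imwrite("pics/w2.png",px)
o=ctrl.get_obs();print(o["width"],o["grasp_force"],o["ee_pos"])
px,K,W=cam("top");c=px[165:260,380:450];cv2.imwrite("pics/hold.png",cv2.resize(c,None,fx=6,fy=6,interpolation=cv2.INTER_CUBIC))
m=cv2.inRange(cv2.cvtColor(px,cv2.COLOR_BGR2HSV),(0,150,60),(8,255,255))+cv2.inRange(cv2.cvtColor(px,cv2.COLOR_BGR2HSV),(172,150,60),(180,255,255))
m[:,:370]=0;n,l,s,ce=cv2.connectedComponentsWithStats(m);k=1+np.argmax(s[1:,4]);b=(l==k).astype(np.uint8);b=cv2.morphologyEx(b,cv2.MORPH_OPEN,np.ones((17,17)))
p=np.array([ray(q[::-1],K,W,16)[:2] for q in np.argwhere(b)]);print(cv2.minAreaRect(p.astype(np.float32)),s[k])
E
```

```text
17.704000132164122 29.995185434818268 [661.61910717 -51.21602309 144.4408517 ]
((564.347900390625, -372.7458801269531), (101.81754302978516, 101.48699188232422), 0.3210151195526123) [ 395  172   37   84 2050]
```

View pics/hold.png

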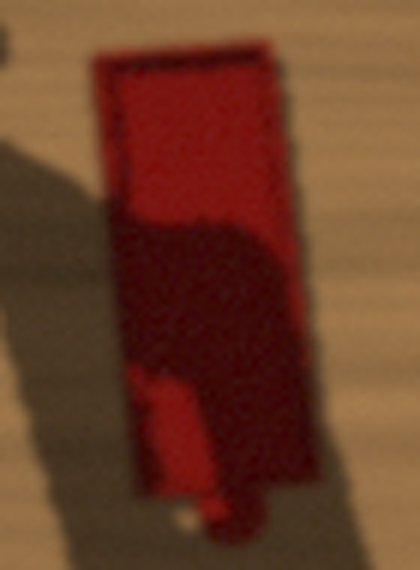

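Request:
apply_moves([
  [-1, [0, 0, -0.8], [0, 0, 0]],
  [-1, [0, 0, -0.8], [0, 0, 0.05]],
  [-1, [0, 0, 0], [0, 0, 0.111]],
  [-1, [0, 0, 0], [0, 0, 0.111]],
  [-1, [0, 0, 0], [0, 0, 0.111]],
  [-1, [0, 0, 0], [0, 0, 0.111]],
  [-1, [0, 0, 0], [0, 0, 0.111]],
  [-1, [0, 0, 0], [0, 0, 0.111]],
])

```text
t: 12.95
ee_pos: [658.8, -50.9, 217.5]
orientation: [-3.117, -0.388, 0.003]
ft_force: [0.6, -0.5, -0.3]
width: 18.2
grasp_force: 30.0
```

Request:
apply_moves([
  [-1, [0, 0, 0], [0, 0, 0.11]],
  [-1, [-0.56, 0.8, 0], [0, 0, 0]],
  [-1, [-0.56, 0.8, 0], [0, 0, 0]],
  [-1, [-0.56, 0.8, 0], [0, 0, 0]],
  [-1, [-0.56, 0.8, 0], [0, 0, 0]],
  [-1, [-0.56, 0.8, 0], [0, 0, 0]],
  [-1, [-0.56, 0.8, 0], [0, 0, 0]],
  [-1, [-0.56, 0.8, 0], [0, 0, 0]],
])

```text
t: 13.95
ee_pos: [485.3, -346.8, 217.8]
orientation: [-3.138, -0.127, 0.002]
ft_force: [1.2, -0.5, -0.8]
width: 17.7
grasp_force: 30.0
```

Request:
apply_moves([
  [-1, [0, 0.6, 0], [0, 0, 0]],
  [-1, [0, 0, 0], [0, 0, 0]],
])

```text
t: 14.2
ee_pos: [488.4, -377.4, 217.8]
orientation: [-3.139, -0.123, 0.001]
ft_force: [-0.3, 1.2, -1.3]
width: 17.6
grasp_force: 30.0
```

```bash
python3 - <<'E'
from h import *
px,K,W=cam("wrist");cv2.imwrite("pics/w3.png",px)
T=tool()
for l,z in {"spoon_bowl":T[2,3]+5,"spoon_end":T[2,3]+5,"holder":0}.items():
    for d in ctrl.pinpoint(l,"wrist")[:1]: print(l,np.round(ray(d["xy"],K,W,z)[:2],1),round(d["score"],2),np.round(d["xy"]))
o=ctrl.get_obs();print(o["width"],o["grasp_force"],o["ee_pos"])
go((490,-378,35),-85.3)
E
```

```text
spoon_bowl [ 549.4 -374.3] 0.81 [286. 145.]
spoon_end [ 404.5 -383.1] 0.59 [281. 395.]
17.971137199243394 29.99523013830185 [ 489.02776125 -374.56457012  218.16129722]
shift [0.02 0.07 3.66] turn -0.0 ee [ 489.  -374.6  218.2] yaw -85.3
```

View pics/w3.png

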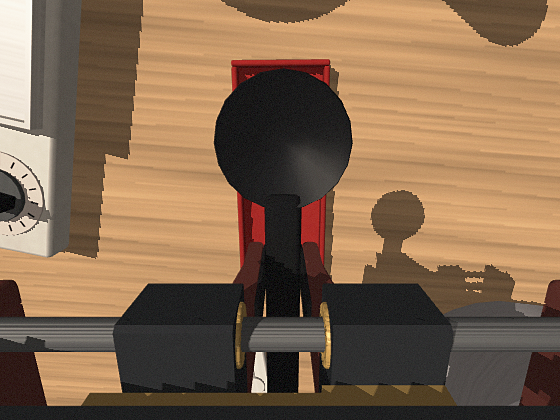

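The spoon is over the holder and centred sideways: the holder's far edge spans cols 232 to 330 and the bowl is at (285,140). I'll lower it and release.

Request:
apply_moves([
  [-1, [0, 0, 0.7], [0, 0, 0]],
  [-1, [0, 0, 0.7], [0, 0, 0]],
  [-1, [0, 0, 0.7], [0, 0, 0]],
  [-1, [0, 0, 0.7], [0, 0, 0]],
  [-1, [0, 0, 0.7], [0, 0, 0]],
  [-1, [0, 0, 0.4], [0, 0, 0]],
  [-1, [0, 0, 0.15], [0, 0, 0]],
  [-1, [0, 0, 0.05], [0, 0, 0]],
])

```text
t: 15.4
ee_pos: [489.6, -375.9, 14.1]
orientation: [3.139, 0.127, 0.001]
ft_force: [-0.3, 0.4, -1.1]
width: 18.1
grasp_force: 30.0
```

Request:
apply_moves([
  [-1, [0, 0, 0.05], [0, 0, 0]],
  [-1, [0, 0, 0], [0, 0, 0]],
  [-0.3, [0, 0, 0], [0, 0, 0]],
  [-0.3, [0, 0, 0], [0, 0, 0]],
  [-0.3, [0, 0, 0], [0, 0, 0]],
  [-0.3, [0, 0, -0.2], [0, 0, 0]],
  [-0.3, [0, 0, -0.6], [0, 0, 0]],
  [1, [0, 0, -0.8], [0, 0, 0]],
])

```text
t: 16.4
ee_pos: [488.6, -375.4, 91.7]
orientation: [-3.138, -0.127, 0.002]
ft_force: [1.1, -0.2, 0.3]
width: 37.4
grasp_force: 0.0
```

Request:
apply_moves([
  [1, [0, 0, -0.9], [0, 0, 0]],
  [1, [0, 0, -0.9], [0, 0, 0]],
  [1, [0, 0, -0.8], [0, 0, 0]],
  [1, [0, 0, 0], [0, 0, 0]],
])

```text
t: 16.9
ee_pos: [490.9, -377.1, 225.7]
orientation: [3.134, 0.127, 0.009]
ft_force: [-0.6, 0.5, 0.4]
width: 77.1
grasp_force: 0.0
```

```bash
python3 - <<'E'
from h import *
px,K,W=cam("wrist");cv2.imwrite("pics/w4.png",px)
for l,z in {"spoon_bowl":13,"spoon_end":13,"holder":0}.items():
    for d in ctrl.pinpoint(l,"wrist")[:1]: print(l,np.round(ray(d["xy"],K,W,z)[:2],1),round(d["score"],2),np.round(d["xy"]))
print(np.round(ctrl.get_obs()["qpos"],2))
px,K,W=cam("top")
for d in ctrl.pinpoint("pot0","top")[:8]: print(np.round(ray(d["xy"],K,W,0)[:2]),round(d["score"],2))
go((451,243,220),0)
E
```

```text
spoon_bowl [ 550.1 -373.2] 0.77 [282. 131.]
spoon_end [ 404.2 -383.1] 0.83 [281. 253.]
holder [ 495.4 -372.3] 0.92 [278. 178.]
[-0.67  0.41  1.65 -0.    1.08  0.82]
[365. 367.] 0.85
[598. 250.] 0.8
[291. 300.] 0.8
[468. 376.] 0.71
[593. 387.] 0.54
[452. 239.] 0.49
shift [  0.25 -12.39   0.02] turn -0.949 ee [ 488.4 -375.3  219.7] yaw -85.4
```

View pics/w4.png

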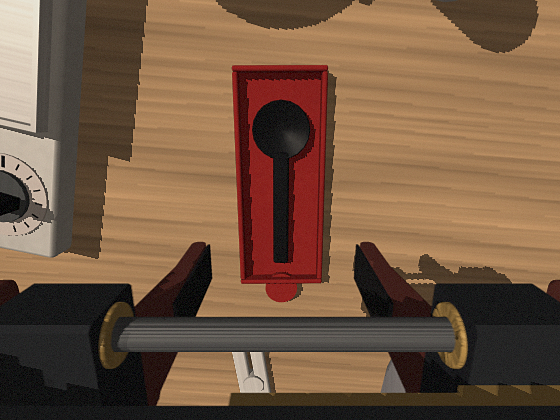

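The spoon lies in the holder (bowl at 282,130, handle end at 281,255). Next I'll turn and survey the pots.

Request:
apply_moves([
  [1, [0, 0, 0], [0, 0, -0.116]],
  [1, [0, 0, 0], [0, 0, -0.116]],
  [1, [0, 0, 0], [0, 0, -0.116]],
  [1, [0, 0, 0], [0, 0, -0.116]],
  [1, [0, 0, 0], [0, 0, -0.116]],
  [1, [0, 0, 0], [0, 0, -0.116]],
  [1, [0, 0, 0], [0, 0, -0.116]],
  [1, [0, 0, 0], [0, 0, -0.116]],
])

```text
t: 18.2
ee_pos: [488.7, -375.5, 219.9]
orientation: [-2.249, -2.191, 0.0]
ft_force: [0.4, -1.2, 0.1]
width: 87.5
grasp_force: 0.0
```

Request:
apply_moves([
  [1, [0, 0, 0], [0, 0, -0.116]],
  [1, [0, 0, 0], [0, 0, -0.116]],
  [1, [0, 0, 0], [0, 0, -0.116]],
  [1, [0, 0, 0], [0, 0, -0.116]],
  [1, [0, 0, 0], [0, 0, -0.116]],
  [1, [0, 0, 0], [0, 0, -0.116]],
  [1, [0, 0, 0], [0, 0, -0.116]],
  [1, [0, 0, 0], [0, 0, -0.116]],
])

```text
t: 19.2
ee_pos: [488.7, -375.5, 219.9]
orientation: [-0.219, -3.132, -0.002]
ft_force: [-0.1, -0.6, -0.0]
width: 88.0
grasp_force: 0.0
```

Request:
apply_moves([
  [1, [0.06, 0.89, -0.1], [0, 0, 0]],
  [1, [0.06, 0.89, -0.1], [0, 0, 0]],
  [1, [0.06, 0.89, -0.1], [0, 0, 0]],
  [1, [0.06, 0.89, -0.1], [0, 0, 0]],
  [1, [0.06, 0.89, -0.1], [0, 0, 0]],
  [1, [0.06, 0.89, -0.1], [0, 0, 0]],
  [1, [0.06, 0.89, -0.1], [0, 0, 0]],
  [1, [0.06, 0.89, -0.1], [0, 0, 0]],
])

```text
t: 20.2
ee_pos: [516.6, -18.6, 260.5]
orientation: [-0.228, -3.132, 0.0]
ft_force: [0.2, -0.5, 0.5]
width: 87.7
grasp_force: 0.0
```

Request:
apply_moves([
  [1, [0.06, 0.89, 0], [0, 0, 0]],
  [1, [0.06, 0.89, 0], [0, 0, 0]],
  [1, [0.06, 0.89, 0], [0, 0, 0]],
  [1, [0.06, 0.89, 0], [0, 0, 0]],
  [1, [0.06, 0.89, 0], [0, 0, 0]],
  [1, [0.06, 0.89, 0], [0, 0, 0]],
  [1, [0.06, 0.89, 0], [0, 0, 0]],
  [1, [0, 0, 0], [0, 0, 0]],
])

```text
t: 21.2
ee_pos: [540.9, 293.5, 259.8]
orientation: [-0.223, -3.132, 0.001]
ft_force: [0.2, -0.2, -0.4]
width: 87.8
grasp_force: 0.0
```

```bash
cat >> h.py <<'E'
def pots(save=None):
    """white pots: rim mask in wrist picture -> rim centre on z=60 by hough/mask, plus network origin at z=0"""
    px,K,W=cam("wrist")
    if save: cv2.imwrite(save,px)
    hsv=cv2.cvtColor(px,cv2.COLOR_BGR2HSV)
    out=[]
    for m in ctrl.masks_of("pot0","wrist"):
        r=m["region"]
        if r.sum()<100: continue
        s=np.median(hsv[r][:,1])
        u=np.argwhere(r)
        p60=np.array([ray(q[::-1],K,W,60)[:2] for q in u])
        p0=np.array([ray(q[::-1],K,W,0)[:2] for q in u])
        # cylinder: the rim circle is tangent to the side of the mask nearest the camera nadir reversed
        c=W[:2,3];v=p60.mean(0)-c;v/=np.linalg.norm(v);n=np.array([-v[1],v[0]])
        far=(p60@v).max()-28;lat=((p60@n).max()+(p60@n).min())/2
        print("mask rim ctr",np.round(far*v+lat*n,1),"sat",s,"score",round(m["score"],2),m["bbox"])
    for d in ctrl.pinpoint("pot0","wrist"): print("  net",np.round(ray(d["xy"],K,W,0)[:2],1),np.round(d["xy"]),round(d["score"],2))
    return px,K,W
E
python3 - <<'E'
from h import *
px,K,W=pots("pics/w5.png")
for d in ctrl.pinpoint("shaker","wrist"): print("shk",np.round(ray(d["xy"],K,W,0)[:2],1),round(d["score"],2))
print(np.round(ctrl.get_obs()["qpos"],2))
go((452,240,120),82)
E
```

```text
mask rim ctr [594.  392.1] sat 36.0 score 0.85 [341.4, 184.1, 398.2, 240.5]
mask rim ctr [380.5 358.1] sat 176.0 score 0.85 [301.5, 0.0, 359.2, 39.1]
mask rim ctr [461.2 383.6] sat 35.0 score 0.76 [328.3, 72.7, 384.2, 130.6]
mask rim ctr [592.4 257.8] sat 36.0 score 0.7 [234.5, 202.5, 280.2, 256.3]
mask rim ctr [441.7 246.7] sat 35.0 score 0.69 [198.3, 69.1, 257.3, 126.4]
mask rim ctr [555.3 -44.7] sat 41.0 score 0.17 [0.0, 102.5, 131.3, 307.5]
  net [444.  249.6] [236. 104.] 0.98
  net [463.6 382. ] [346. 105.] 0.81
  net [592.  394.3] [364. 204.] 0.81
  net [591.9 259.3] [263. 218.] 0.8
  net [365.9 368.7] [326.  18.] 0.61
shk [541.6 -17.2] 0.35
[ 0.47  0.37  1.62 -0.    1.15 -0.95]
shift [ 1.61 -1.25  2.81] turn -0.004 ee [541.1 290.  260.6] yaw 81.6
```

View pics/w5.png

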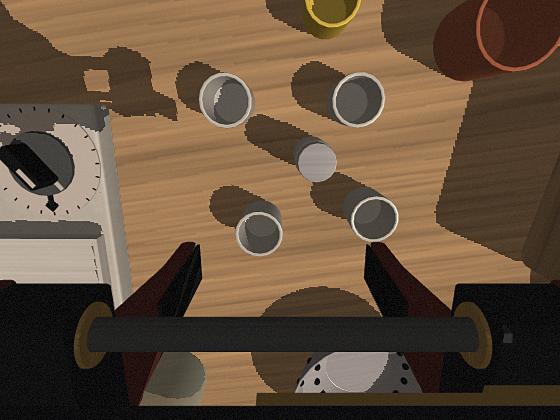

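The wrist view shows four white rims at about (226,100), (358,99), (259,234) and (375,217), with the shaker top at (317,161). The only look-alike in view is yellow (335,10). I'll intersect those rim rays at z=60 mm.

```bash
python3 - <<'E'
from h import *
px,K,W=cam("wrist")
for c in [(226,100),(358,99),(259,234.5),(375,217.5)]: print(np.round(ray(c,K,W,60)[:2],1))
print("shaker",np.round(ray((317,161),K,W,90)[:2],1))
go((444,248,60),82)
E
```

```text
[441.7 244.4]
[460.8 381. ]
[594.  253.9]
[592.9 389.4]
shaker [514.4 328.5]
shift [ 1.8  -1.11  4.02] turn -0.004 ee [541.2 289.9 260.8] yaw 81.6
```

Request:
apply_moves([
  [1, [0.61, -0.38, 0.6], [0, 0, 0]],
  [1, [0.61, -0.38, 0.6], [0, 0, 0]],
  [1, [0.6, -0.38, 0.6], [0, 0, 0]],
  [1, [0, 0, 0.8], [0, 0, 0]],
  [1, [0, 0, 0.8], [0, 0, 0]],
  [1, [0, 0, 0.7], [0, 0, 0]],
  [1, [0, 0, 0.4], [0, 0, 0]],
  [1, [0, 0, 0.18], [0, 0, 0]],
])

```text
t: 22.45
ee_pos: [442.7, 246.8, 26.4]
orientation: [-0.23, -3.132, 0.001]
ft_force: [0.4, -0.7, 0.5]
width: 87.7
grasp_force: 0.0
```

Request:
apply_moves([
  [-1, [0, 0, 0], [0, 0, 0]],
  [-1, [0, 0, 0], [0, 0, 0]],
  [-1, [0, 0, 0], [0, 0, 0]],
  [-1, [0, 0, 0], [0, 0, 0]],
  [-1, [0, 0, 0], [0, 0, 0]],
  [-1, [0, 0, 0], [0, 0, 0]],
  [-1, [0, 0, 0], [0, 0, 0]],
  [-1, [0, 0, 0], [0, 0, 0]],
])

```text
t: 23.45
ee_pos: [443.4, 248.0, 27.8]
orientation: [0.228, 3.133, 0.001]
ft_force: [-0.6, -1.8, 6.6]
width: 54.2
grasp_force: 30.0
```

```bash
python3 - <<'E'
from h import *
o=ctrl.get_obs();print(o["width"],o["grasp_force"],o["ft_force"])
go((694.6,-5.3,93),82)
E
```

```text
54.23070252460599 30.00073056668043 [-0.62786077 -1.7758937   6.5668553 ]
shift [-5.71 -4.28 -1.3 ] turn -0.004 ee [443.4 248.   27.8] yaw 81.7
```

Request:
apply_moves([
  [-1, [0, 0, -0.3], [0, 0, 0]],
  [-1, [0, 0, -0.7], [0, 0, 0]],
  [-1, [0, 0, -0.8], [0, 0, 0]],
  [-1, [0, 0, -0.8], [0, 0, 0]],
  [-1, [-0.71, -0.53, 0], [0, 0, 0]],
  [-1, [-0.71, -0.53, 0], [0, 0, 0]],
  [-1, [-0.71, -0.53, 0], [0, 0, 0]],
  [-1, [-0.71, -0.53, 0], [0, 0, 0]],
])

```text
t: 24.45
ee_pos: [569.0, 121.5, 158.1]
orientation: [0.228, 3.133, 0.0]
ft_force: [-0.8, 1.1, -0.8]
width: 53.9
grasp_force: 30.0
```

Request:
apply_moves([
  [-1, [-0.71, -0.53, 0], [0, 0, 0]],
  [-1, [-0.71, -0.53, 0], [0, 0, 0]],
  [-1, [-0.71, -0.53, 0], [0, 0, 0]],
  [-1, [-0.71, -0.53, 0], [0, 0, 0]],
  [-1, [0, 0, 0], [0, 0, 0]],
])

```text
t: 25.08
ee_pos: [695.0, -5.3, 157.8]
orientation: [0.233, 3.131, -0.0]
ft_force: [-0.3, 0.8, -1.1]
width: 54.3
grasp_force: 30.0
```

```bash
python3 - <<'E'
from h import *
o=ctrl.get_obs();print(o["width"],o["grasp_force"],o["ft_force"])
px,K,W=cam("wrist");cv2.imwrite("pics/w6.png",px)
go((694.6,-5.3,94),82)
for d in ctrl.pinpoint("tray_floor","wrist")[:1]: print(np.round(ray(d["xy"],K,W,67)[:2],1),d["score"])
E
```

```text
54.28545116478204 29.99963072128594 [-0.26262702  0.83396764 -1.05142565]
shift [-0.03 -0.02  1.27] turn -0.005 ee [693.5  -3.9 157.5] yaw 81.6
[639.8 -46.7] 0.88
```

View pics/w6.png

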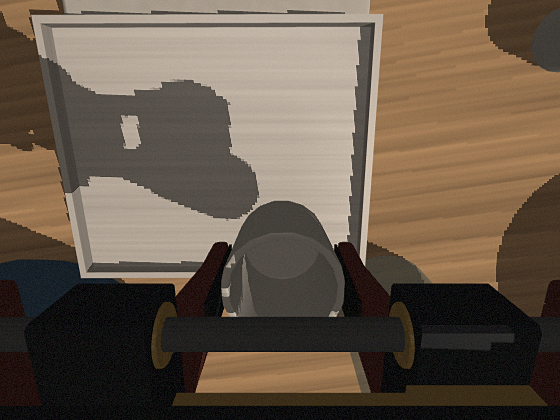

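The pot is held upright at (283,270), with the tray below it; the rim's outer corners are at (33,18), (382,15) and (80,277). I'll use these to check the tray pose.

```bash
python3 - <<'E'
from h import *
px,K,W=cam("wrist")
c=[ray(q,K,W,78)[:2] for q in [(33,18),(382,15),(80,277)]];print(np.round(c,1))
print(np.linalg.norm(c[1]-c[0]),np.linalg.norm(c[2]-c[0]),np.degrees(np.arctan2(*(c[1]-c[0])[::-1])),np.degrees(np.arctan2(*(c[2]-c[0])[::-1])),(c[1]+c[2])/2)
E
```

```text
[[ 533.3 -144.6]
 [ 564.8   81.1]
 [ 718.  -172.3]]
227.88475557069324 186.68051889486824 82.06530790381255 -8.546967990171394 [641.3824413  -45.60017837]
```

Request:
apply_moves([
  [-1, [0.06, 0, 0.5], [0, 0, 0]],
  [-1, [0, 0, 0.4], [0, 0, 0]],
  [-1, [0, 0, 0.25], [0, 0, 0]],
  [-1, [0, 0, 0.1], [0, 0, 0]],
  [-1, [0, 0, 0.03], [0, 0, 0]],
  [-1, [0, 0, 0], [0, 0, 0]],
])

```text
t: 25.98
ee_pos: [690.8, -2.6, 93.8]
orientation: [0.228, 3.132, 0.0]
ft_force: [-0.9, -0.2, -0.3]
width: 54.4
grasp_force: 30.0
```

Request:
apply_moves([
  [0.6, [0, 0, 0], [0, 0, 0]],
  [0.6, [0, 0, 0], [0, 0, 0]],
  [0.6, [0, 0, 0], [0, 0, 0]],
  [0.6, [0, 0, -0.2], [0, 0, 0]],
  [0.6, [0, 0, -0.5], [0, 0, 0]],
  [0.6, [0, 0, -0.6], [0, 0, 0]],
  [1, [0, 0, -0.6], [0, 0, 0]],
])

```text
t: 26.85
ee_pos: [690.5, -2.6, 189.8]
orientation: [0.228, 3.133, 0.0]
ft_force: [0.6, -0.7, -0.1]
width: 77.0
grasp_force: 0.0
```

Request:
apply_moves([
  [1, [0.22, 0.79, 0], [0, 0, 0]],
  [1, [0.22, 0.79, 0], [0, 0, 0]],
  [1, [0.22, 0.79, 0], [0, 0, 0]],
  [1, [0.22, 0.79, 0], [0, 0, 0]],
  [1, [0.22, 0.79, 0], [0, 0, 0]],
  [1, [0.22, 0.79, 0], [0, 0, 0]],
  [1, [0, 0, 0], [0, 0, 0]],
])

```text
t: 27.72
ee_pos: [659.0, 244.4, 188.9]
orientation: [0.223, 3.133, 0.001]
ft_force: [0.8, -0.7, -0.1]
width: 87.8
grasp_force: 0.0
```

```bash
python3 - <<'E'
from h import *
px,K,W=pots("pics/w7.png")
go((593,256,27),82)
px,K,W=cam("top")
for d in ctrl.pinpoint("pot0","top"): print("top",np.round(ray(d["xy"],K,W,0)[:2]),round(d["score"],2))
E
```

```text
mask rim ctr [594.1 391.3] sat 36.0 score 0.81 [392.2, 67.8, 481.0, 132.8]
mask rim ctr [689.2 -12.6] sat 37.0 score 0.58 [2.5, 243.5, 57.2, 283.5]
mask rim ctr [592.4 257.3] sat 35.0 score 0.58 [257.3, 93.2, 321.3, 157.7]
  net [591.3 258.6] [287. 122.] 0.92
  net [715.3 -63.2] [ 29. 271.] 0.9
  net [592.3 393.3] [419. 104.] 0.6
shift [1.36 0.11 3.23] turn -0.004 ee [659.6 240.8 188.5] yaw 81.7
top [703. -15.] 0.82
top [366. 363.] 0.67
top [602. 394.] 0.62
top [467. 385.] 0.52
```

Request:
apply_moves([
  [1, [0.69, 0.07, 0.2], [0, 0, 0]],
  [1, [0.68, 0.07, 0.2], [0, 0, 0]],
  [1, [0, 0, 0.6], [0, 0, 0]],
  [1, [0, 0, 0.7], [0, 0, 0]],
  [1, [0, 0, 0.7], [0, 0, 0]],
  [1, [0, 0, 0.5], [0, 0, 0]],
  [1, [0, 0, 0.3], [0, 0, 0]],
  [1, [0, 0, 0.03], [0, 0, 0]],
])

```text
t: 28.98
ee_pos: [592.4, 257.5, 26.0]
orientation: [-0.23, -3.132, 0.001]
ft_force: [0.8, 0.6, 0.5]
width: 87.8
grasp_force: 0.0
```

Request:
apply_moves([
  [-1, [0, 0, 0], [0, 0, 0]],
  [-1, [0, 0, 0], [0, 0, 0]],
  [-1, [0, 0, 0], [0, 0, 0]],
  [-1, [0, 0, 0], [0, 0, 0]],
  [-1, [0, 0, 0], [0, 0, 0]],
  [-1, [0, 0, 0], [0, 0, 0]],
  [-1, [0, 0, 0], [0, 0, 0]],
  [-1, [0, 0, 0], [0, 0, 0]],
])

```text
t: 29.98
ee_pos: [593.0, 258.4, 27.2]
orientation: [0.228, 3.133, 0.0]
ft_force: [0.1, -1.4, 4.9]
width: 54.6
grasp_force: 30.0
```

Request:
apply_moves([
  [-1, [0, 0, -0.3], [0, 0, 0]],
  [-1, [0, 0, -0.7], [0, 0, 0]],
  [-1, [0, 0, -0.8], [0, 0, 0]],
  [-1, [0, 0, -0.8], [0, 0, 0]],
  [-1, [0, 0, 0], [0, 0, 0]],
])

```text
t: 30.6
ee_pos: [594.7, 259.3, 160.7]
orientation: [0.228, 3.127, 0.005]
ft_force: [-0.2, -0.1, -0.8]
width: 54.6
grasp_force: 30.0
```

```bash
python3 - <<'E'
from h import *
o=ctrl.get_obs();print(o["width"],o["grasp_force"],o["ft_force"])
go((677.6,-103,93),82)
E
```

```text
54.64614012916588 29.999448170419782 [-0.23085337 -0.14049144 -0.77073726]
shift [-2.68 -6.94  1.35] turn -0.004 ee [594.7 259.3 160.7] yaw 81.7
```

Request:
apply_moves([
  [-1, [-0.33, -0.87, -0.4], [0, 0, 0]],
  [-1, [-0.33, -0.87, -0.4], [0, 0, 0]],
  [-1, [-0.33, -0.87, 0], [0, 0, 0]],
  [-1, [-0.33, -0.87, 0], [0, 0, 0]],
  [-1, [-0.33, -0.87, 0], [0, 0, 0]],
  [-1, [-0.33, -0.87, 0], [0, 0, 0]],
  [-1, [-0.33, -0.87, 0], [0, 0, 0]],
  [-1, [-0.33, -0.86, 0], [0, 0, 0]],
])

```text
t: 31.6
ee_pos: [672.1, -105.9, 195.0]
orientation: [-0.228, -3.131, -0.001]
ft_force: [0.8, -0.3, -1.4]
width: 54.6
grasp_force: 30.0
```

Request:
apply_moves([
  [-1, [0, 0, 0], [0, 0, 0]],
  [-1, [0, 0, 0], [0, 0, 0]],
])

```text
t: 31.85
ee_pos: [671.9, -104.1, 195.3]
orientation: [-0.229, -3.131, -0.001]
ft_force: [-0.3, -0.2, -1.9]
width: 54.6
grasp_force: 30.0
```

```bash
python3 - <<'E'
from h import *
o=ctrl.get_obs();print(o["width"],o["grasp_force"],o["ft_force"])
go((677.6,-103,92.8),82)
E
```

```text
54.55123792891493 29.999647338408977 [-0.29957324 -0.1558785  -1.86259321]
shift [-0.11  0.04  2.05] turn -0.004 ee [ 671.9 -104.1  195.3] yaw 81.6
```

Request:
apply_moves([
  [-1, [-0.1, 0.03, 0.5], [0, 0, 0]],
  [-1, [0, 0, 0.7], [0, 0, 0]],
  [-1, [0, 0, 0.5], [0, 0, 0]],
  [-1, [0, 0, 0.2], [0, 0, 0]],
  [-1, [0, 0, 0.1], [0, 0, 0]],
  [-1, [0, 0, 0.05], [0, 0, 0]],
  [-1, [0, 0, 0], [0, 0, 0]],
])

```text
t: 32.72
ee_pos: [678.5, -103.8, 94.9]
orientation: [0.228, 3.132, -0.0]
ft_force: [0.4, -0.2, -1.4]
width: 54.6
grasp_force: 30.0
```

Request:
apply_moves([
  [0.6, [0, 0, 0], [0, 0, 0]],
  [0.6, [0, 0, 0], [0, 0, 0]],
  [0.6, [0, 0, 0], [0, 0, 0]],
  [0.6, [0, 0, -0.2], [0, 0, 0]],
  [0.6, [0, 0, -0.5], [0, 0, 0]],
  [0.6, [0, 0, -0.7], [0, 0, 0]],
  [1, [0, 0, -0.7], [0, 0, 0]],
])

```text
t: 33.6
ee_pos: [678.1, -103.9, 200.9]
orientation: [0.228, 3.133, -0.0]
ft_force: [-0.2, 0.3, 0.0]
width: 77.2
grasp_force: 0.0
```

Request:
apply_moves([
  [1, [0.21, 0.9, 0], [0, 0, 0]],
  [1, [0.21, 0.9, 0], [0, 0, 0]],
  [1, [0.21, 0.9, 0], [0, 0, 0]],
  [1, [0.21, 0.9, 0], [0, 0, 0]],
  [1, [0.21, 0.9, 0], [0, 0, 0]],
  [1, [0.21, 0.9, 0], [0, 0, 0]],
  [1, [0.21, 0.9, 0], [0, 0, 0]],
  [1, [0.21, 0.9, 0], [0, 0, 0]],
])

```text
t: 34.6
ee_pos: [647.1, 266.1, 200.1]
orientation: [0.228, 3.132, 0.001]
ft_force: [0.8, 0.3, -0.1]
width: 87.6
grasp_force: 0.0
```

Request:
apply_moves([
  [1, [0.21, 0.9, 0], [0, 0, 0]],
  [1, [0.21, 0.9, 0], [0, 0, 0]],
  [1, [0, 0, 0], [0, 0, 0]],
])

```text
t: 34.98
ee_pos: [638.7, 360.0, 199.8]
orientation: [0.222, 3.133, 0.002]
ft_force: [-0.1, -0.4, 0.3]
width: 87.7
grasp_force: 0.0
```

```bash
python3 - <<'E'
from h import *
px,K,W=pots("pics/w8.png")
go((593,391,27),124)
go((462,382,27),51)
px,K,W=cam("top");cv2.imwrite("pics/t8.png",px)
for d in ctrl.pinpoint("pot0","top"): print("top",np.round(ray(d["xy"],K,W,0)[:2]),round(d["score"],2))
E
```

```text
mask rim ctr [593.5 392.4] sat 36.0 score 0.68 [279.0, 113.8, 341.8, 173.4]
mask rim ctr [502.7 378.9] sat 34.0 score 0.58 [252.5, 0.5, 313.2, 35.7]
  net [462.2 386.2] [284.   5.] 0.8
shift [1.02 0.56 3.45] turn -0.47 ee [639.4 355.9 199.5] yaw 81.7
shift [3.59 0.   3.45] turn 0.341 ee [639.4 355.9 199.5] yaw 81.7
top [697.  -7.] 0.61
top [ 690. -116.] 0.52
```

View pics/w8.png

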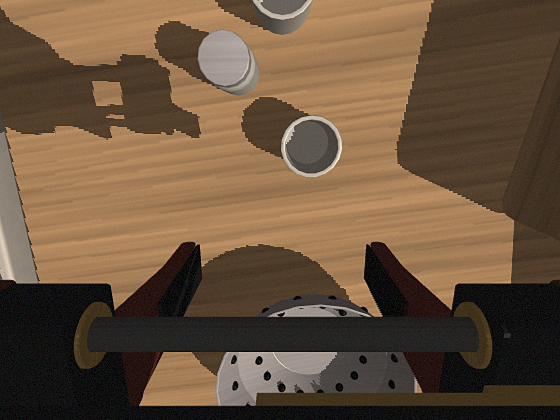

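The view shows P4's rim at (311,146), P3 at (282,10), the shaker at (225,57), and a wooden block at the right from col 505. I'll check the block and colander clearances before descending.

```bash
python3 - <<'E'
from h import *
px,K,W=cam("wrist")
for z in (0,60,120): print(z,[np.round(ray(q,K,W,z)[:2]) for q in [(505,210),(520,330),(550,20)]],"col",np.round(ray((300,296),K,W,z)[:2]))
px,K,W=cam("scene")
for z in (0,60,120): print(z,[np.round(ray((c[0]/2.3+130,c[1]/2.3+110),K,W,z)[:2]) for c in [(418,570),(660,522),(415,540)]])
E
```

```text
0 [array([704., 602.]), array([868., 627.]), array([514., 638.])] col [779. 356.]
60 [array([681., 563.]), array([818., 583.]), array([522., 593.])] col [744. 358.]
120 [array([658., 524.]), array([768., 540.]), array([531., 548.])] col [708. 359.]
0 [array([643., 518.]), array([376., 603.]), array([626., 485.])]
60 [array([665., 546.]), array([413., 626.]), array([649., 515.])]
120 [array([687., 575.]), array([450., 650.]), array([672., 546.])]
```

Request:
apply_moves([
  [1, [0.51, 0.28, 0.2], [0, 0, 0]],
  [1, [0.51, 0.28, 0.3], [0, 0, 0]],
  [1, [0, 0, 0.7], [0, 0, 0]],
  [1, [0, 0, 0.7], [0, 0, 0]],
  [1, [0, 0, 0.7], [0, 0, 0]],
  [1, [0, 0, 0.5], [0, 0, 0]],
  [1, [0, 0, 0.3], [0, 0, 0]],
  [1, [0, 0, 0.05], [0, 0, 0]],
])

```text
t: 36.33
ee_pos: [591.9, 391.6, 25.6]
orientation: [-0.228, -3.132, 0.002]
ft_force: [0.8, -0.5, 0.5]
width: 87.7
grasp_force: 0.0
```

Request:
apply_moves([
  [-1, [0, 0, 0], [0, 0, 0]],
  [-1, [0, 0, 0], [0, 0, 0]],
  [-1, [0, 0, 0], [0, 0, 0]],
  [-1, [0, 0, 0], [0, 0, 0]],
  [-1, [0, 0, 0], [0, 0, 0]],
  [-1, [0, 0, 0], [0, 0, 0]],
  [-1, [0, 0, 0], [0, 0, 0]],
  [-1, [0, 0, 0], [0, 0, 0]],
])

```text
t: 37.33
ee_pos: [593.5, 392.2, 27.4]
orientation: [0.228, 3.132, 0.001]
ft_force: [0.0, 1.3, 5.2]
width: 55.4
grasp_force: 30.0
```

Request:
apply_moves([
  [-1, [0, 0, -0.3], [0, 0, 0]],
  [-1, [0, 0, -0.7], [0, 0, 0]],
  [-1, [0, 0, -0.8], [0, 0, 0]],
  [-1, [0, 0, -0.8], [0, 0, 0]],
  [-1, [0, 0, -0.8], [0, 0, 0]],
  [-1, [0, 0, 0], [0, 0, 0]],
  [-1, [0, 0, 0], [0, 0, 0]],
])

```text
t: 38.2
ee_pos: [592.2, 391.0, 195.6]
orientation: [-0.228, -3.132, 0.002]
ft_force: [-0.3, -0.3, -2.0]
width: 55.7
grasp_force: 30.0
```

```bash
python3 - <<'E'
from h import *
o=ctrl.get_obs();print(o["width"],o["grasp_force"],o["ft_force"])
go((608,8,92.5),82)
E
```

```text
55.74290628785485 29.99965550377965 [-0.27285617 -0.34858467 -1.96755194]
shift [-1.43 -7.53  2.07] turn -0.004 ee [592.2 391.  195.6] yaw 81.7
```

Request:
apply_moves([
  [-1, [-0.16, -0.84, 0], [0, 0, 0]],
  [-1, [-0.16, -0.84, 0], [0, 0, 0]],
  [-1, [-0.16, -0.84, 0], [0, 0, 0]],
  [-1, [-0.16, -0.84, 0], [0, 0, 0]],
  [-1, [-0.16, -0.84, 0], [0, 0, 0]],
  [-1, [-0.16, -0.84, 0], [0, 0, 0]],
  [-1, [-0.16, -0.84, 0], [0, 0, 0]],
  [-1, [-0.16, -0.84, 0], [0, 0, 0]],
])

```text
t: 39.2
ee_pos: [606.1, 48.5, 194.4]
orientation: [-0.228, -3.129, 0.001]
ft_force: [0.6, 0.6, -2.3]
width: 55.5
grasp_force: 30.0
```

Request:
apply_moves([
  [-1, [-0.15, -0.82, 0], [0, 0, 0]],
  [-1, [0, 0, 0.4], [0, 0, 0]],
  [-1, [0, 0, 0.7], [0, 0, 0]],
  [-1, [0, 0, 0.5], [0, 0, 0]],
  [-1, [0, 0, 0.3], [0, 0, 0]],
  [-1, [0, 0, 0.1], [0, 0, 0]],
  [-1, [0, 0, 0], [0, 0, 0]],
  [-1, [0, 0, 0], [0, 0, 0]],
])

```text
t: 40.2
ee_pos: [609.7, 8.4, 97.6]
orientation: [0.228, 3.132, 0.0]
ft_force: [-0.5, -1.3, -1.0]
width: 55.6
grasp_force: 30.0
```

```bash
python3 - <<'E'
from h import *
o=ctrl.get_obs();print(o["width"],o["grasp_force"],o["ft_force"])
go((608,8,91.4),82)
E
```

```text
55.58738231016428 29.9996695574373 [-0.49962566 -1.33312992 -0.98414582]
shift [ 0.03 -0.01  0.12] turn -0.004 ee [609.7   8.4  97.6] yaw 81.7
```

Request:
apply_moves([
  [-1, [0, 0, 0.08], [0, 0, 0]],
  [-1, [0, 0, 0.05], [0, 0, 0]],
  [-1, [0, 0, 0], [0, 0, 0]],
  [0.6, [0, 0, 0], [0, 0, 0]],
  [0.6, [0, 0, 0], [0, 0, 0]],
  [0.6, [0, 0, 0], [0, 0, 0]],
  [0.6, [0, 0, -0.2], [0, 0, 0]],
  [0.6, [0, 0, -0.5], [0, 0, 0]],
])

```text
t: 41.2
ee_pos: [608.3, 8.3, 125.0]
orientation: [-0.228, -3.131, 0.0]
ft_force: [0.7, -0.4, -0.8]
width: 70.3
grasp_force: 0.0
```

Request:
apply_moves([
  [1, [0, 0, -0.7], [0, 0, 0]],
  [1, [0, 0, -0.7], [0, 0, 0]],
  [1, [0.32, 0.88, 0], [0, 0, 0]],
  [1, [0.32, 0.88, 0], [0, 0, 0]],
  [1, [0.32, 0.88, 0], [0, 0, 0]],
  [1, [0.32, 0.88, 0], [0, 0, 0]],
  [1, [0.32, 0.88, 0], [0, 0, 0]],
  [1, [0.32, 0.88, 0], [0, 0, 0]],
])

```text
t: 42.2
ee_pos: [552.1, 285.0, 196.1]
orientation: [0.228, 3.132, 0.001]
ft_force: [-0.3, -0.5, -0.4]
width: 87.7
grasp_force: 0.0
```

Request:
apply_moves([
  [1, [0.32, 0.88, 0], [0, 0, 0]],
  [1, [0.32, 0.88, 0], [0, 0, 0]],
  [1, [0, 0, 0], [0, 0, 0]],
  [1, [0, 0, 0], [0, 0, 0]],
])

```text
t: 42.7
ee_pos: [533.3, 374.8, 195.4]
orientation: [0.227, 3.133, -0.001]
ft_force: [1.0, -0.3, 0.0]
width: 87.6
grasp_force: 0.0
```

```bash
python3 - <<'E'
from h import *
px,K,W=pots("pics/w9.png")
go((462,383,26),82)
px,K,W=cam("top")
for d in ctrl.pinpoint("pot0","top"): print("top",np.round(ray(d["xy"],K,W,64)[:2]),round(d["score"],2))
E
```

```text
mask rim ctr [460.9 384.5] sat 35.0 score 0.98 [252.5, 87.0, 313.9, 153.0]
mask rim ctr [385.  371.4] sat 175.0 score 0.83 [209.2, 2.1, 273.7, 45.0]
  net [461.9 384. ] [282. 119.] 0.87
  net [366.3 366.9] [250.  21.] 0.55
shift [ 1.45 -0.03  3.39] turn -0.005 ee [533.8 373.9 195.4] yaw 81.6
top [688.  -8.] 0.78
top [ 680. -101.] 0.59
top [621.   9.] 0.5
```

Request:
apply_moves([
  [1, [0.73, 0, 0.1], [0, 0, 0]],
  [1, [0.73, 0, 0.2], [0, 0, 0]],
  [1, [0, 0, 0.7], [0, 0, 0]],
  [1, [0, 0, 0.7], [0, 0, 0]],
  [1, [0, 0, 0.7], [0, 0, 0]],
  [1, [0, 0, 0.6], [0, 0, 0]],
  [1, [0, 0, 0.35], [0, 0, 0]],
  [1, [0, 0, 0.05], [0, 0, 0]],
])

```text
t: 43.95
ee_pos: [461.0, 385.1, 24.3]
orientation: [-0.229, -3.132, 0.002]
ft_force: [-1.0, 0.9, 0.1]
width: 88.0
grasp_force: 0.0
```

Request:
apply_moves([
  [-1, [0, 0, 0], [0, 0, 0]],
  [-1, [0, 0, 0], [0, 0, 0]],
  [-1, [0, 0, 0], [0, 0, 0]],
  [-1, [0, 0, 0], [0, 0, 0]],
  [-1, [0, 0, 0], [0, 0, 0]],
  [-1, [0, 0, 0], [0, 0, 0]],
  [-1, [0, 0, 0], [0, 0, 0]],
  [-1, [0, 0, 0], [0, 0, 0]],
])

```text
t: 44.95
ee_pos: [461.5, 385.8, 25.8]
orientation: [0.228, 3.133, 0.0]
ft_force: [-1.0, -1.7, 6.1]
width: 54.0
grasp_force: 30.0
```

Request:
apply_moves([
  [-1, [0, 0, -0.3], [0, 0, 0]],
  [-1, [0, 0, -0.7], [0, 0, 0]],
  [-1, [0, 0, -0.8], [0, 0, 0]],
  [-1, [0, 0, -0.8], [0, 0, 0]],
  [-1, [0, 0, -0.8], [0, 0, 0]],
  [-1, [0, 0, 0], [0, 0, 0]],
  [-1, [0, 0, 0], [0, 0, 0]],
])

```text
t: 45.82
ee_pos: [460.5, 385.3, 194.4]
orientation: [-0.228, -3.132, 0.001]
ft_force: [-0.7, -0.0, -2.4]
width: 53.9
grasp_force: 30.0
```

```bash
python3 - <<'E'
from h import *
o=ctrl.get_obs();print(o["width"],o["grasp_force"],o["ft_force"])
go((594.4,-91,90.5),82)
E
```

```text
53.92875773138117 29.99970077418766 [-0.6669357  -0.00824532 -2.4472958 ]
shift [-4.03 -9.03  2.08] turn -0.004 ee [460.5 385.3 194.4] yaw 81.7
```

Request:
apply_moves([
  [-1, [-0.37, -0.82, 0], [0, 0, 0]],
  [-1, [-0.37, -0.82, 0], [0, 0, 0]],
  [-1, [-0.37, -0.82, 0], [0, 0, 0]],
  [-1, [-0.37, -0.82, 0], [0, 0, 0]],
  [-1, [-0.37, -0.82, 0], [0, 0, 0]],
  [-1, [-0.37, -0.82, 0], [0, 0, 0]],
  [-1, [-0.37, -0.82, 0], [0, 0, 0]],
  [-1, [-0.37, -0.82, 0], [0, 0, 0]],
])

```text
t: 46.82
ee_pos: [559.0, 38.3, 193.1]
orientation: [-0.228, -3.129, 0.001]
ft_force: [0.6, 0.4, -2.5]
width: 54.2
grasp_force: 30.0
```

Request:
apply_moves([
  [-1, [-0.36, -0.82, 0], [0, 0, 0]],
  [-1, [-0.36, -0.82, 0], [0, 0, 0]],
  [-1, [-0.36, -0.82, 0], [0, 0, 0]],
  [-1, [0, 0, 0.4], [0, 0, 0]],
  [-1, [0, 0, 0.6], [0, 0, 0]],
  [-1, [0, 0, 0.5], [0, 0, 0]],
  [-1, [0, 0, 0.3], [0, 0, 0]],
  [-1, [0, 0, 0], [0, 0, 0]],
])

```text
t: 47.82
ee_pos: [594.3, -89.5, 103.2]
orientation: [-0.228, -3.129, -0.001]
ft_force: [-0.4, 0.2, -1.9]
width: 53.9
grasp_force: 30.0
```

```bash
python3 - <<'E'
from h import *
o=ctrl.get_obs();print(o["width"],o["grasp_force"],o["ft_force"])
go((594.4,-91,89),82)
E
```

```text
53.948298128659445 29.99977260303922 [-0.35120196  0.1554369  -1.90711833]
shift [-0.01 -0.03  0.28] turn -0.004 ee [594.3 -89.5 103.2] yaw 81.7
```

Request:
apply_moves([
  [-1, [0, -0.02, 0.15], [0, 0, 0]],
  [-1, [0, 0, 0.1], [0, 0, 0]],
  [-1, [0, 0, 0.05], [0, 0, 0]],
  [-1, [0, 0, 0], [0, 0, 0]],
  [0.6, [0, 0, 0], [0, 0, 0]],
  [0.6, [0, 0, 0], [0, 0, 0]],
  [0.6, [0, 0, 0], [0, 0, 0]],
  [0.6, [0, 0, -0.2], [0, 0, 0]],
])

```text
t: 48.82
ee_pos: [595.1, -90.7, 100.0]
orientation: [-0.228, -3.132, -0.0]
ft_force: [-0.5, 0.2, -0.6]
width: 70.2
grasp_force: 0.0
```

Request:
apply_moves([
  [0.6, [0, 0, -0.5], [0, 0, 0]],
  [0.6, [0, 0, -0.7], [0, 0, 0]],
  [0.6, [0, 0, -0.8], [0, 0, 0]],
  [0.6, [0.4, 0.4, -0.7], [0, 0, 0]],
  [0.6, [0.2, 0.6, 0], [0, 0, 0]],
  [0.6, [0, 0, 0], [0, 0, 0]],
  [0.6, [0, 0, 0], [0, 0, 0]],
])

```text
t: 49.7
ee_pos: [573.2, -37.3, 235.4]
orientation: [0.227, 3.133, -0.001]
ft_force: [-0.5, -0.8, 0.0]
width: 70.4
grasp_force: 0.0
```

```bash
python3 - <<'E'
from h import *
px,K,W=pots("pics/w10.png");np.savez("w10.npz",K=K,W=W)
for l,z in {"pointer_tip":52,"bezel_grip":81,"bezel_zero":60,"tally_grip":77.5,"tray_floor":63}.items():
    for d in ctrl.pinpoint(l,"wrist")[:2]:
        print(l,np.round(d["xy"]),np.round(ray(d["xy"],K,W,z)[:2],1),round(d["score"],2))
print(np.round(tool()[:3,3],1),np.round(ctrl.get_obs()["qpos"],2))
c=px[0:210,60:340];cv2.imwrite("pics/w10c.png",cv2.resize(c,None,fx=2.8,fy=2.8,interpolation=cv2.INTER_CUBIC))
E
```

```text
mask rim ctr [ 620.9 -108.7] sat 38.0 score 0.88 [196.7, 193.5, 258.9, 267.8]
mask rim ctr [639.2  16.8] sat 37.0 score 0.82 [304.7, 191.6, 371.7, 266.5]
mask rim ctr [710.6  -1.4] sat 37.0 score 0.79 [306.2, 265.6, 365.3, 314.7]
mask rim ctr [ 694.1 -111.3] sat 37.0 score 0.59 [205.1, 270.7, 257.8, 318.1]
  net [ 710.  -117.5] [238. 288.] 0.67
  net [722.    3.4] [329. 284.] 0.65
  net [ 611.3 -105.1] [234. 217.] 0.63
  net [632.7  13.9] [330. 220.] 0.56
  net [424.6  -7.1] [290.  44.] 0.5
pointer_tip [292.  42.] [433.3  -7.8] 0.47
bezel_grip [339.  85.] [479.7  27.9] 0.94
bezel_zero [356. 113.] [506.5  44.6] 0.92
tally_grip [215.  83.] [461.5 -83.1] 0.85
tray_floor [284. 252.] [641.1 -45.8] 0.94
[573.1 -37.3 234.9] [-0.09  0.34  1.73 -0.    1.07 -1.51]
```

View pics/w10.png

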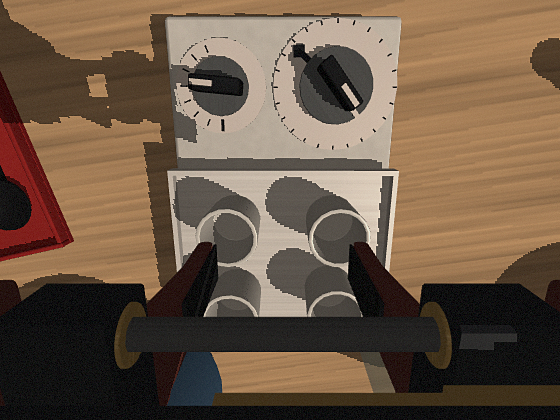

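All four pots stand upright in the tray. The bezel line points down and right (352,110) and the pointer tip is at (298,48), so the bezel needs a clockwise turn of roughly 165 degrees. I'll go in closer with the fingers set across the bar.

Request:
apply_moves([
  [0.6, [0.39, 0.59, 0], [0, 0, 0]],
  [0.6, [0.39, 0.59, 0], [0, 0, 0]],
  [0.6, [0.39, 0.59, 0], [0, 0, 0]],
  [0.2, [0, 0, 0.4], [0, 0, -0.112]],
  [0.2, [0, 0, 0.4], [0, 0, -0.112]],
  [0.2, [0, 0, 0.4], [0, 0, -0.112]],
  [0.2, [0, 0, 0.4], [0, 0, -0.112]],
  [0.2, [0, 0, 0], [0, 0, 0]],
])

```text
t: 51.1
ee_pos: [527.1, 58.9, 153.9]
orientation: [0.862, -3.018, -0.001]
ft_force: [0.0, 0.2, 0.8]
width: 52.2
grasp_force: 0.0
```

```bash
python3 - <<'E'
from h import *
px,K,W=cam("wrist");cv2.imwrite("pics/w11.png",px);np.savez("w11.npz",K=K,W=W)
for l,z in {"pointer_tip":50,"bezel_grip":81,"bezel_zero":58,"tally_grip":77.5}.items():
    for d in ctrl.pinpoint(l,"wrist")[:2]:
        print(l,np.round(d["xy"]),np.round(ray(d["xy"],K,W,z)[:2],1),round(d["score"],2))
go((478,29,75),122)
E
```

```text
pointer_tip [270.  63.] [435.   -8.7] 0.83
bezel_grip [283. 144.] [478.3  29.6] 0.97
bezel_zero [279. 188.] [510.8  45.9] 0.91
tally_grip [152.  28.] [461.2 -82.2] 0.81
shift [1.18 0.03 1.62] turn -0.001 ee [528.8  59.1 156.1] yaw 121.9
```

View pics/w11.png

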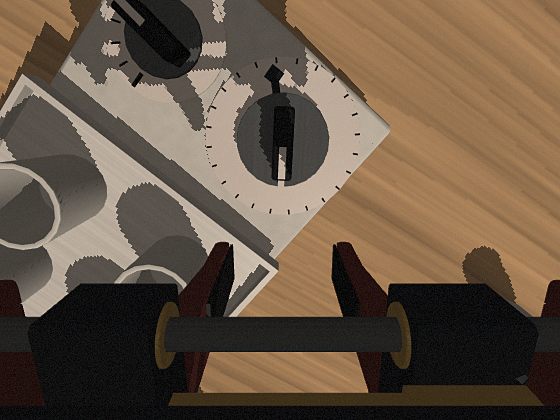

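The close view shows the zero line ending at (281,188), the axis at (283,144) and the pointer tip at (271,64). The turn needed is about 165° clockwise. I'll grip the bar.

Request:
apply_moves([
  [0.2, [0.59, 0.01, 0], [0, 0, 0]],
  [0.2, [0.59, 0.01, 0], [0, 0, 0.059]],
  [0.1, [0, 0, 0.5], [0, 0, 0]],
  [0, [0, 0, 0.6], [0, 0, 0]],
  [0, [0, 0, 0.5], [0, 0, 0]],
  [0, [0, 0, 0.2], [0, 0, 0]],
  [0, [0, 0, 0.06], [0, 0, 0]],
  [0, [0, 0, 0], [0, 0, 0]],
])

```text
t: 52.35
ee_pos: [478.1, 28.8, 62.8]
orientation: [-0.724, 3.056, -0.0]
ft_force: [0.3, -0.6, 0.2]
width: 43.8
grasp_force: 0.0
```

```bash
python3 - <<'E'
from h import *
go((478.3,29.4,62),116.6); print(ctrl.get_obs()["ft_force"])
E
```

```text
shift [-0.01  0.01  0.02] turn 0.001 ee [478.1  28.8  62.8] yaw 116.7
[ 0.31374179 -0.64983328  0.16082789]
```

Request:
apply_moves([
  [-1, [0, 0, 0], [0, 0, 0]],
  [-1, [0, 0, 0], [0, 0, 0]],
  [-1, [0, 0, 0], [0, 0, 0]],
  [-1, [0, 0, 0], [0, 0, 0]],
  [-1, [0, 0, 0], [0, 0, 0]],
  [-1, [0, 0, 0], [0, 0, 0]],
  [-1, [0, 0, 0], [0, 0, 0]],
])

```text
t: 53.22
ee_pos: [477.7, 28.5, 62.4]
orientation: [-0.725, 3.057, -0.0]
ft_force: [-0.6, -4.4, 5.0]
width: 13.9
grasp_force: 29.9
```

```bash
python3 - <<'E'
from h import *
o=ctrl.get_obs();print(o["width"],o["grasp_force"],o["ft_force"],o["moment"]);go((478.3,29.4,62),116.6)
E
```

```text
13.898891125288847 29.87912803888321 [-0.58333428 -4.40623944  5.04012696] [-0.51405544  0.13922508  0.03001128]
shift [-0.02  0.01  0.01] turn 0.001 ee [477.7  28.5  62.4] yaw 116.7
```

Request:
apply_moves([
  [-1, [0, 0, 0], [0, 0, 0.1]],
  [-1, [0, 0, 0], [0, 0, 0.1]],
  [-1, [0, 0, 0], [0, 0, 0.1]],
  [-1, [0, 0, 0], [0, 0, 0.1]],
  [-1, [0, 0, 0], [0, 0, 0.1]],
  [-1, [0, 0, 0], [0, 0, 0.1]],
  [-1, [0, 0, 0], [0, 0, 0.1]],
  [-1, [0, 0, 0], [0, 0, 0.1]],
])

```text
t: 54.22
ee_pos: [478.0, 30.1, 62.4]
orientation: [1.219, 2.895, 0.003]
ft_force: [0.3, 9.6, 3.2]
width: 14.1
grasp_force: 29.9
```

Request:
apply_moves([
  [-1, [0, 0, 0], [0, 0, 0.1]],
  [-1, [0, 0, 0], [0, 0, 0.1]],
  [-1, [0, 0, 0], [0, 0, 0.1]],
  [-1, [0, 0, 0], [0, 0, 0.1]],
  [-1, [0, 0, 0], [0, 0, 0.1]],
  [-1, [0, 0, 0], [0, 0, 0.1]],
  [-1, [0, 0, 0], [0, 0, 0.1]],
  [-1, [0, 0, 0], [0, 0, 0.1]],
])

```text
t: 55.22
ee_pos: [479.7, 30.3, 62.5]
orientation: [2.688, 1.626, 0.007]
ft_force: [5.0, 9.5, -1.5]
width: 14.0
grasp_force: 29.9
```

Request:
apply_moves([
  [-1, [0, 0, 0], [0, 0, 0.08]],
  [-1, [0, 0, 0], [0, 0, 0.08]],
  [-1, [0, 0, 0], [0, 0, 0.075]],
  [-1, [0, 0, 0], [0, 0, 0]],
  [-1, [0, 0, 0], [0, 0, 0]],
])

```text
t: 55.85
ee_pos: [480.0, 30.0, 62.5]
orientation: [2.938, 1.112, 0.008]
ft_force: [6.3, 8.0, -2.0]
width: 13.9
grasp_force: 29.9
```

```bash
python3 - <<'E'
from h import *
o=ctrl.get_obs();print(o["width"],o["grasp_force"],o["ft_force"],o["moment"]);go((478.3,29.4,62),-48.5)
E
```

```text
13.858712557594316 29.933685958385468 [ 6.25789387  8.01110787 -2.00036124] [ 1.26230337 -0.77070742 -0.04826211]
shift [-0.03 -0.01  0.01] turn -0.0 ee [480.   30.   62.5] yaw -48.5
```

Request:
apply_moves([
  [0, [0, 0, 0], [0, 0, 0]],
  [0, [0, 0, 0], [0, 0, 0]],
  [0, [0, 0, 0], [0, 0, 0]],
  [0, [0, 0, -0.3], [0, 0, 0]],
  [0, [0, 0, -0.8], [0, 0, 0]],
  [0, [-0.6, 0, -0.8], [0, 0, 0]],
  [0, [-0.6, 0, 0], [0, 0, 0]],
  [0, [0, 0, 0], [0, 0, 0]],
])

```text
t: 56.85
ee_pos: [431.6, -11.8, 158.4]
orientation: [2.938, 1.111, 0.001]
ft_force: [0.5, 0.0, 0.0]
width: 44.2
grasp_force: 0.0
```

```bash
python3 - <<'E'
from h import *
px,K,W=cam("wrist");cv2.imwrite("pics/w12.png",px);np.savez("w12.npz",K=K,W=W)
P={}
for l,z in {"pointer_tip":50,"bezel_grip":81,"bezel_zero":58,"tally_grip":77.5}.items():
    for d in ctrl.pinpoint(l,"wrist")[:2]:
        print(l,np.round(d["xy"]),np.round(ray(d["xy"],K,W,z)[:2],1),round(d["score"],2))
go((462,-84,75),-48.5)
cv2.imwrite("pics/w12c.png",cv2.resize(px[60:240,180:400],None,fx=3.3,fy=3.3,interpolation=cv2.INTER_CUBIC))
E
```

```text
pointer_tip [283. 201.] [435.6  -8.3] 0.76
pointer_tip [283. 134.] [477.2  28.5] 0.53
bezel_grip [282. 134.] [477.7  29.8] 0.71
bezel_grip [522.  25.] [633.3 -41.6] 0.38
bezel_zero [284. 179.] [451.1   4.5] 0.81
tally_grip [377. 244.] [463.4 -83. ] 0.84
shift [-0.54  1.48  1.64] turn 0.001 ee [433.3 -10.7 157.1] yaw -48.4
```

View pics/w12c.png

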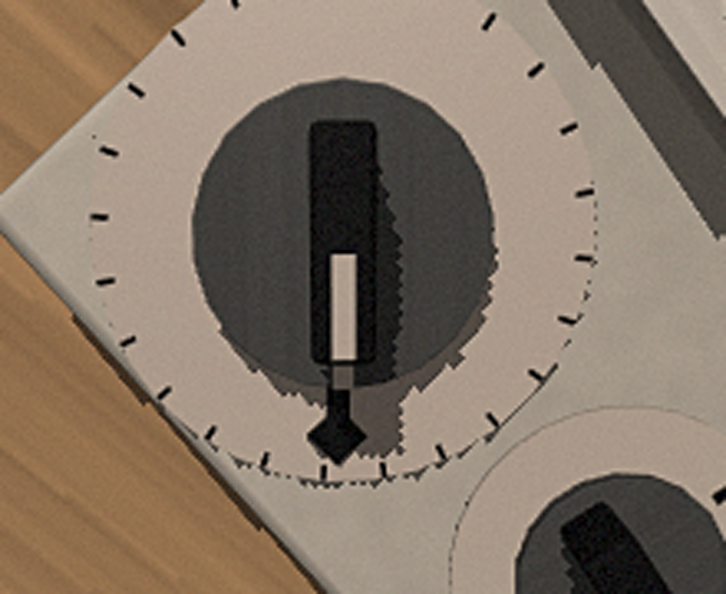

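The bezel's zero line ends at crop (343,388) and the pointer tip is at crop (336,465), so a residual of 1 to 2° remains. I'll measure it precisely.

```bash
python3 - <<'E'
from h import *
d=np.load("w12.npz");K,W=d["K"],d["W"]
f=lambda x,y,z:ray((x/3.3+180-.35,y/3.3+60-.35),K,W,z)[:2]
ang=lambda v:np.degrees(np.arctan2(v[1],v[0]))
ax1=f(343,232,57);bt=f(343,121,89);bb=f(343,362,89);le=f(343,388,57);ls=f(343.5,254,89)
print("disc ctr",ax1,"bar mid",(bt+bb)/2,"bar ang",ang(bb-bt),np.linalg.norm(bb-bt),"line end r",np.linalg.norm(le-ax1))
for z in (48,50,52,54):
    t=f(336.5,465,z)
    for a in (ax1,(bt+bb)/2): print(z,np.linalg.norm(t-a),ang(t-a))
img=cv2.imread("pics/w12.png")
print("line->tip",ang(f(336.5,465,50)-ax1)-ang(le-ax1))
E
```

```text
disc ctr [479.91827948  30.08879202] bar mid [478.81306463  29.26185582] bar ang -138.52325335438425 48.777669243492554 line end r 37.164989464962986
48 58.930037828210445 -140.12538376462135
48 57.55173218662137 -140.0517801667055
50 58.420935251907984 -140.13413515554848
50 57.04261848527781 -140.0600861002677
52 57.9118340625109 -140.1430404131147
52 56.533506004281975 -140.06854163217758
54 57.40273429692022 -140.15210363078407
54 56.02439477690289 -140.0771508404128
line->tip -1.610881801164254
```

Request:
apply_moves([
  [0, [0.6, 0, 0], [0, 0, 0]],
  [0, [0.6, 0, 0.6], [0, 0, 0]],
  [0, [0, 0, 0.7], [0, 0, 0]],
  [0, [0, 0, 0.4], [0, 0, 0]],
  [0, [0, 0, 0.2], [0, 0, 0]],
  [0, [0, 0, 0], [0, 0, 0]],
  [-1, [0, 0, 0], [0, 0, 0]],
  [-1, [0, 0, 0], [0, 0, 0]],
])

```text
t: 58.1
ee_pos: [478.2, 28.7, 63.0]
orientation: [2.937, 1.113, 0.002]
ft_force: [0.9, 0.1, 0.1]
width: 27.5
grasp_force: 0.0
```

Request:
apply_moves([
  [-1, [0, 0, 0], [0, 0, 0]],
  [-1, [0, 0, 0], [0, 0, 0]],
  [-1, [0, 0, 0], [0, 0, 0]],
  [-1, [0, 0, 0], [0, 0, 0]],
  [-1, [0, 0, 0], [0, 0, 0.009]],
  [-1, [0, 0, 0], [0, 0, 0.009]],
  [-1, [0, 0, 0], [0, 0, 0]],
  [-1, [0, 0, 0], [0, 0, 0]],
])

```text
t: 59.1
ee_pos: [478.1, 28.5, 62.7]
orientation: [2.952, 1.072, 0.002]
ft_force: [0.3, -3.5, 6.2]
width: 14.1
grasp_force: 30.0
```

Request:
apply_moves([
  [0, [0, 0, 0], [0, 0, 0]],
  [0, [0, 0, 0], [0, 0, 0]],
  [0, [0, 0, 0], [0, 0, 0]],
  [0, [0, 0, -0.3], [0, 0, 0]],
  [0, [0, 0, -0.8], [0, 0, 0]],
  [0, [-0.6, 0, -0.8], [0, 0, 0]],
  [0, [-0.6, 0, 0], [0, 0, 0]],
  [0, [0, 0, 0], [0, 0, 0]],
])

```text
t: 60.1
ee_pos: [430.5, -10.4, 158.3]
orientation: [2.954, 1.069, 0.001]
ft_force: [0.7, 0.3, 0.4]
width: 43.9
grasp_force: 0.0
```

```bash
python3 - <<'E'
from h import *
px,K,W=cam("wrist");cv2.imwrite("pics/w13.png",px);np.savez("w13.npz",K=K,W=W)
for l,z in {"tally_grip":77.5}.items():
    for d in ctrl.pinpoint(l,"wrist")[:2]: print(l,np.round(d["xy"]),np.round(ray(d["xy"],K,W,z)[:2],1),round(d["score"],2))
cv2.imwrite("pics/w13c.png",cv2.resize(px[85:310,200:470],None,fx=2.6,fy=2.6,interpolation=cv2.INTER_CUBIC))
go((462,-84,100),-48.5)
E
```

```text
tally_grip [381. 242.] [463.6 -83.1] 0.93
shift [-0.5   1.52  1.16] turn -0.018 ee [432.2  -9.7 157.8] yaw -50.1
```

View pics/w13c.png

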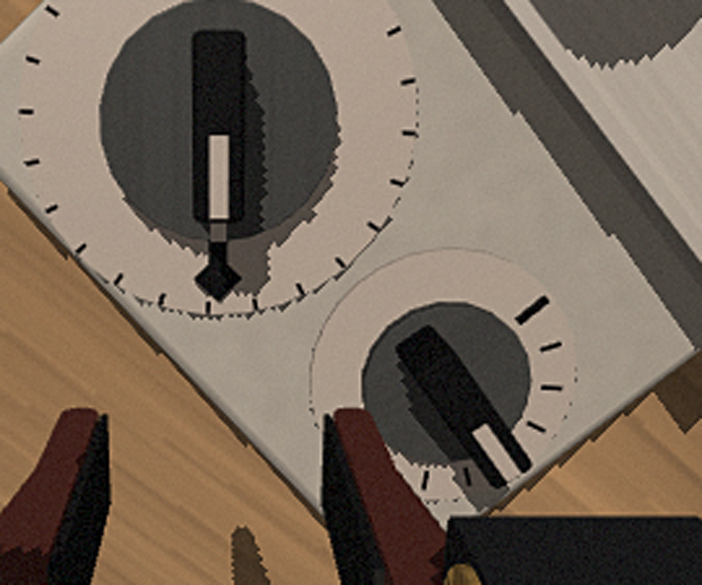

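The bezel line (219,135 to 240) now runs through the pointer tip at (217,300). The tally's line points to the lower right (500,450) and its thick stop mark is at (533,310). I'll compute the numbers.

```bash
python3 - <<'E'
from h import *
d=np.load("w13.npz");K,W=d["K"],d["W"]
f=lambda x,y,z:ray((x/2.6+200-.3,y/2.6+85-.3),K,W,z)[:2]
ang=lambda v:np.degrees(np.arctan2(v[1],v[0]))
a=f(218.5,119,57);print("bez line",ang(f(218,240,57)-a),"tip",ang(f(217,300,50)-a))
b0,b1=f(416,336,85.5),f(515,475,85.5);c=f(446,384,53.5)
print("tally bar",ang(b1-b0),np.linalg.norm(b1-b0),(b0+b1)/2,"disc",c,"mark",ang(f(533,310,48)-c))
go((463,-83.3,130),ang(b1-b0)+90)
print(np.degrees(ctrl.get_obs()["qpos"]))
E
```

```text
bez line -140.36962181078275 tip -140.5850335477075
tally bar -103.43871342859046 54.2793431897159 [464.06599971 -77.89309828] disc [462.37517811 -82.64610976] mark -10.084680768534636
shift [-0.47  1.53  0.56] turn -0.408 ee [432.2  -9.7 157.8] yaw -50.1
[-2.86840637e+00  1.39108960e+01  1.19891023e+02  1.26161724e-02
  4.61253041e+01  4.72589210e+01]
```

Request:
apply_moves([
  [0, [-0.24, 0.77, 0], [0, 0, 0]],
  [0, [-0.23, 0.76, 0], [0, 0, 0]],
  [0, [0, 0, 0], [0, 0, -0.102]],
  [0, [0, 0, 0], [0, 0, -0.102]],
  [0, [0, 0, 0], [0, 0, -0.102]],
  [0, [0, 0, 0], [0, 0, -0.102]],
  [0, [0, 0, 0.5], [0, 0, 0]],
  [0, [0, 0, 0], [0, 0, 0]],
])

```text
t: 61.2
ee_pos: [462.1, -82.8, 130.8]
orientation: [-2.462, -1.946, 0.003]
ft_force: [-0.0, -0.7, 0.1]
width: 43.8
grasp_force: 0.0
```

```bash
python3 - <<'E'
from h import *
px,K,W=cam("wrist");cv2.imwrite("pics/w14.png",px)
for l,z in {"tally_grip":77.5}.items():
    for d in ctrl.pinpoint(l,"wrist")[:2]: print(l,np.round(d["xy"]),np.round(ray(d["xy"],K,W,z)[:2],1),round(d["score"],2))
go((463,-83.3,59.5),-13.4)
E
```

```text
tally_grip [286. 227.] [463.8 -82.4] 0.95
tally_grip [536. 110.] [633.1 -43.3] 0.61
shift [-0.    0.    1.45] turn 0.0 ee [463.  -83.2 132.1] yaw -13.4
```

Now I'll descend and grip the bar, then turn counter-clockwise toward the stop.

Request:
apply_moves([
  [0, [0, 0, 0.5], [0, 0, 0]],
  [0, [0, 0, 0.5], [0, 0, 0]],
  [0, [0, 0, 0.3], [0, 0, 0]],
  [0, [0, 0, 0.13], [0, 0, 0]],
  [-1, [0, 0, 0], [0, 0, 0]],
  [-1, [0, 0, 0], [0, 0, 0]],
  [-1, [0, 0, 0], [0, 0, 0]],
  [-1, [0, 0, 0], [0, 0, 0]],
])

```text
t: 62.3
ee_pos: [462.6, -83.5, 61.2]
orientation: [2.465, 1.947, 0.0]
ft_force: [-1.9, 0.3, 5.8]
width: 14.0
grasp_force: 30.0
```

Request:
apply_moves([
  [-1, [0, 0, 0], [0, 0, 0]],
  [-1, [0, 0, 0], [0, 0, 0]],
  [-1, [0, 0, 0], [0, 0, -0.1]],
  [-1, [0, 0, 0], [0, 0, -0.1]],
  [-1, [0, 0, 0], [0, 0, -0.1]],
  [-1, [0, 0, 0], [0, 0, -0.1]],
  [-1, [0, 0, 0], [0, 0, -0.1]],
  [-1, [0, 0, 0], [0, 0, -0.1]],
])

```text
t: 63.3
ee_pos: [462.5, -83.6, 61.2]
orientation: [1.305, 2.858, 0.0]
ft_force: [-2.2, -0.3, 6.7]
width: 13.8
grasp_force: 30.0
```

Request:
apply_moves([
  [-1, [0, 0, 0], [0, 0, -0.1]],
  [-1, [0, 0, 0], [0, 0, -0.1]],
  [-1, [0, 0, 0], [0, 0, -0.1]],
  [-1, [0, 0, 0], [0, 0, 0]],
])

```text
t: 63.8
ee_pos: [462.4, -83.6, 61.2]
orientation: [-0.607, -3.082, 0.0]
ft_force: [-2.6, 0.5, 6.4]
width: 13.9
grasp_force: 30.0
```

```bash
python3 - <<'E'
from h import *
o=ctrl.get_obs();print(o["width"],o["grasp_force"],o["ft_force"],o["moment"]);go((463,-83.3,59.5),82)
E
```

```text
13.898553182162663 30.00046133995056 [-2.5714655   0.52243744  6.36356745] [0.00104964 0.39763826 0.072825  ]
shift [-0.01  0.01  0.03] turn -0.159 ee [462.4 -83.6  61.2] yaw 67.7
```

Request:
apply_moves([
  [-1, [0, 0, 0], [0, 0, -0.05]],
  [-1, [0, 0, 0], [0, 0, -0.05]],
  [-1, [0, 0, 0], [0, 0, -0.04]],
  [-1, [0, 0, 0], [0, 0, 0]],
])

```text
t: 64.3
ee_pos: [462.4, -83.6, 61.2]
orientation: [-0.266, -3.13, 0.0]
ft_force: [-2.7, -0.1, 6.7]
width: 14.0
grasp_force: 30.0
```

```bash
python3 - <<'E'
from h import *
o=ctrl.get_obs();print(o["width"],o["ft_force"],o["moment"],yaw())
E
```

```text
13.973890980739597 [-2.72539733 -0.06241188  6.70518833] [ 0.01337657  0.4596573  -0.03189147] 80.27213767031499
```

Request:
apply_moves([
  [-1, [0, 0, 0], [0, 0, -0.02]],
  [-1, [0, 0, 0], [0, 0, 0]],
])

```text
t: 64.55
ee_pos: [462.4, -83.6, 61.2]
orientation: [-0.219, -3.134, 0.0]
ft_force: [-2.5, -0.5, 7.1]
width: 14.1
grasp_force: 30.0
```

```bash
python3 - <<'E'
from h import *
o=ctrl.get_obs();print(o["width"],o["ft_force"],o["moment"],yaw())
E
```

```text
14.108283354657338 [-2.52967588 -0.4501328   7.1299746 ] [-0.02514856  0.48089323 -0.1197179 ] 82.02079940157564
```

Request:
apply_moves([
  [-1, [0, 0, 0], [0, 0, -0.02]],
  [-1, [0, 0, 0], [0, 0, 0]],
  [-1, [0, 0, 0], [0, 0, 0]],
])

```text
t: 64.92
ee_pos: [462.4, -83.6, 61.2]
orientation: [0.172, 3.137, 0.0]
ft_force: [-3.3, -1.2, 7.0]
width: 13.9
grasp_force: 30.4
```

```bash
python3 - <<'E'
from h import *
o=ctrl.get_obs();print(o["width"],o["ft_force"],o["moment"],yaw())
E
```

```text
13.865976824123209 [-3.27061987 -1.20860807  7.00654702] [ 0.00226667  0.49852016 -0.65169531] 83.72189525016277
```

Request:
apply_moves([
  [-1, [0, 0, 0], [0, 0, -0.02]],
  [-1, [0, 0, 0], [0, 0, 0]],
  [-1, [0, 0, 0], [0, 0, 0]],
])

```text
t: 65.3
ee_pos: [462.4, -83.6, 61.2]
orientation: [0.124, 3.139, 0.001]
ft_force: [-1.5, -0.6, 6.4]
width: 14.7
grasp_force: 31.4
```

```bash
python3 - <<'E'
from h import *
o=ctrl.get_obs();print(o["width"],o["ft_force"],o["moment"],yaw())
E
```

```text
14.658090492175983 [-1.50146187 -0.61621432  6.35212845] [-0.10312627  0.48105503 -0.91434871] 85.47730463659919
```

The moment rises to −0.9 N m, so the tally is hard against its stop. I'll release, lift and check everything.

Request:
apply_moves([
  [0, [0, 0, 0], [0, 0, 0]],
  [0, [0, 0, 0], [0, 0, 0]],
  [0, [0, 0, 0], [0, 0, 0]],
  [0, [0, 0, -0.3], [0, 0, 0]],
  [0, [0, 0, -0.8], [0, 0, 0]],
  [0, [-0.8, 0.4, -0.8], [0, 0, 0]],
  [0, [-0.8, 0.4, -0.8], [0, 0, 0]],
  [0, [-0.8, 0.4, -0.4], [0, 0, 0]],
])

```text
t: 66.3
ee_pos: [588.9, -32.3, 219.7]
orientation: [0.12, 3.135, -0.0]
ft_force: [0.0, -0.2, 1.1]
width: 43.9
grasp_force: 0.0
```

Request:
apply_moves([
  [0, [0, 0, 0], [0, 0, 0]],
  [0, [0, 0, 0], [0, 0, 0]],
])

```text
t: 66.55
ee_pos: [585.5, -32.9, 215.5]
orientation: [-0.119, -3.138, 0.0]
ft_force: [-0.9, -1.0, 0.2]
width: 44.0
grasp_force: 0.0
```

```bash
python3 - <<'E'
from h import *
px,K,W=cam("wrist");cv2.imwrite("pics/w15.png",px);np.savez("w15.npz",K=K,W=W)
cv2.imwrite("pics/w15c.png",cv2.resize(px[0:250,130:430],None,fx=2.4,fy=2.4,interpolation=cv2.INTER_CUBIC))
ang=lambda v:np.degrees(np.arctan2(v[1],v[0]))
P={}
for l,z in {"pointer_tip":50,"bezel_grip":81,"bezel_zero":57,"tally_grip":77.5}.items():
    for d in ctrl.pinpoint(l,"wrist")[:1]: P[l]=ray(d["xy"],K,W,z)[:2];print(l,np.round(d["xy"]),np.round(P[l],1),round(d["score"],2))
px,K,W=cam("scene")
for l,z in {"spoon_bowl":13,"spoon_end":13,"shaker":0,"mug":0}.items():
    for d in ctrl.pinpoint(l,"scene")[:1]: print(l,np.round(ray(d["xy"],K,W,z)[:2]),round(d["score"],2))
cv2.imwrite("pics/s15.png",cv2.resize(px[110:370,130:450],None,fx=2.3,fy=2.3,interpolation=cv2.INTER_CUBIC))
E
```

```text
pointer_tip [298.  27.] [434.6  -7.7] 0.5
bezel_grip [347.  70.] [477.7  29.5] 0.8
bezel_zero [314.  45.] [451.7   5.2] 0.77
tally_grip [213.  61.] [461.6 -82.3] 0.75
spoon_bowl [ 545. -345.] 0.76
shaker [516. 331.] 0.91
mug [431. 531.] 0.91
```

View pics/w15c.png

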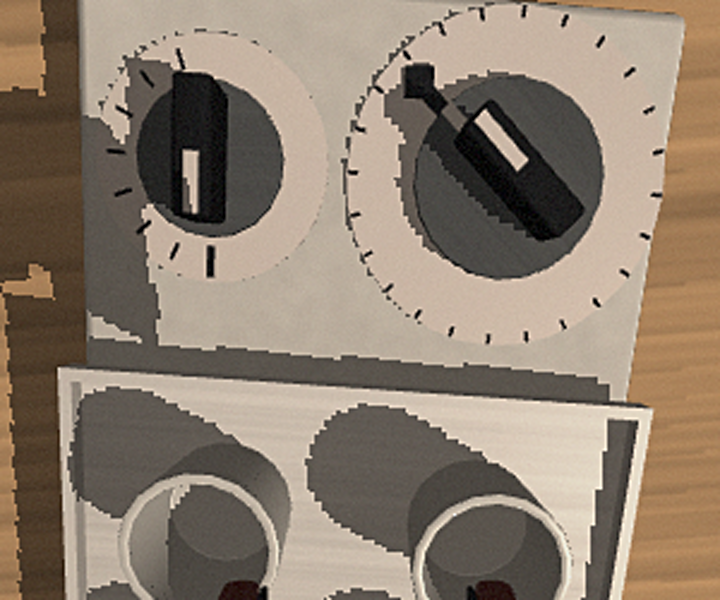

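View pics/s15.png

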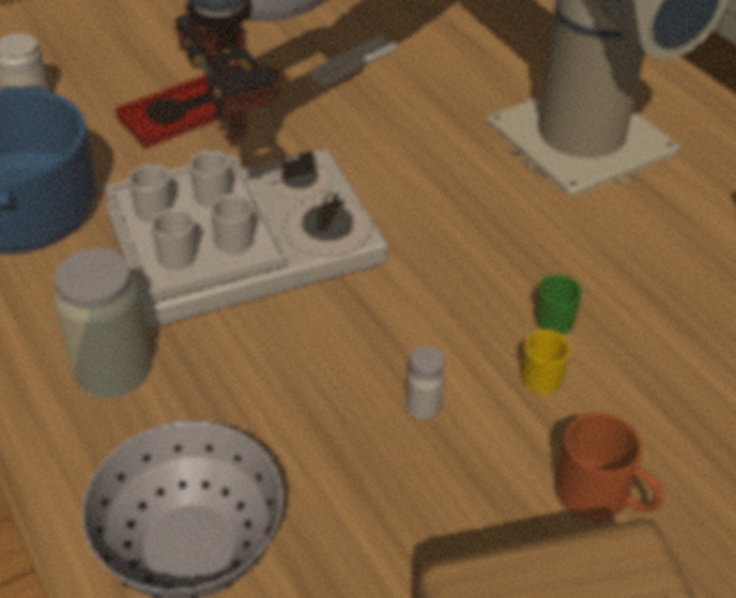

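The bezel line runs straight into the pointer, the tally's white line faces the thick mark, four pots are upright, and the spoon, shaker and mug are in place. One numeric check on the tally angle and spoon before handing in.

```bash
python3 - <<'E'
from h import *
d=np.load("w15.npz");K,W=d["K"],d["W"]
f=lambda x,y,z:ray((x/2.4+130-.3,y/2.4-.3),K,W,z)[:2]
ang=lambda v:np.degrees(np.arctan2(v[1],v[0]))
print("bar edges",ang(f(174,213,85.5)-f(174,78,85.5)),ang(f(224,212,85.5)-f(227,97,85.5)),"line",ang(f(190.5,213,85.5)-f(190,150,85.5)))
ta=f(210,160,53.5);ba=f(509,176,57);print("axes",ta,ba,"scale x",ang(ba-ta)-90,"mark",ang(f(211,275,47)-f(211,246,47)))
print("tray edge",ang(f(651,407,75)-f(58,367,75))-90)
a=ba;print("line",ang(f(446,112,57)-a),"tip",ang(f(404,66,50)-a))
px,K,W=cam("top")
for l,z in {"spoon_bowl":13,"spoon_end":13}.items():
    for q in ctrl.pinpoint(l,"top")[:1]: print(l,np.round(ray(q["xy"],K,W,z)[:2]),round(q["score"],2))
E
```

```text
bar edges -8.138679272440918 -8.738963190299495 line -7.3333600129972805
axes [462.21395238 -83.36005369] [476.82651143  28.93991104] scale x -7.41371722083521 mark -7.412366104682084
tray edge -8.193517997083632
line -136.43704829020925 tip -138.72147718642518
spoon_bowl [ 544. -360.] 0.61
spoon_end [ 401. -383.] 0.71
```

```bash
python3 -c "
from workcell import ctrl
print(ctrl.close_job())"
```

```text
the job is handed in; nothing more can be done
None
```

I handed the job in: the spoon is in the red holder, all four pots stand upright on the tray, the bezel line meets the pointer (0.2° apart in the best view, about 2° in a rougher later one), the tally is against its zero stop, and the shaker and mug were not moved.

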